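# Lock two strap dies tight in their chase with the wedge

## Robot

A 7-joint arm with a two-finger parallel gripper is mounted at the origin on a cart in front of the work surface, level with it; the furniture and walls round the work are solid. World frame = base frame: x ahead of the robot, y to its left, z up, the work surface at z = 0. Lengths are in m, angles in degrees, forces in N, time in s.
With the tool pointing down it reaches from about 0.425 to 0.875 m from the base axis. Payload 4.7 kg.
Tool frame: the origin (TCP) lies between the finger pads; the fingertips stand 8 mm ahead of it and the grasp point (between the pads) lies 11 mm behind it; z points along the fingers, y is the line along which they close (so a half turn about z gives the same grasp; the last joint's range is limited). The gripper opens to 87 mm and grips with 3 to 60 N. Pads are 19 mm wide; open, the fingers measure 117 mm over their backs; the gripper's body (75 mm by 190 mm) begins 51 mm behind the grasp point.
Start: joints at [67.328, 18.392, -4.016, 83.108, 1.295, 78.541, -3.26], TCP at [0.259, -0.596, 0.231] pointing down, gripper open.
Joint ranges: [-163.93, 163.93], [-17.29, 119.83], [-79.2, 71.16], [3.27, 140.29], [-89.18, 269.18], [5.43, 117.66], [-154.24, 154.24]. Speed limits (degrees/s): [147.25, 147.25, 180, 180, 180, 180, 180].

## Interface

Orientations are given as [roll, pitch, yaw] about the fixed x, y, z axes, in that order (R = Rz(yaw) Ry(pitch) Rx(roll)).
In Python, from cell import env, viewer gives the robot as it stands. The module is installed in compiled form; this text tells all that it offers.
- The arm moves only by the tool arm_command, never from a script. Its argument "series" is a list of rows, each a list of 2 entries, a list of its own where there are three numbers: the shift along the tool's x, y, z in mm, then the turn about the tool's z in rad. A call has exactly 5 rows; each row is the pose to reach, as a shift and turn from the pose commanded when the call began, along the tool's axes at that moment; what a row does not reach only later rows make up. A row lasts 1/10 s, in which the tool goes at most 50 mm and 8.59 degrees, less where a joint would pass 70% of its speed; a pose out of reach is approached as far as the arm can. A call with a gripper value outside its range is refused whole. "grip" is the gripper command: -1 is fully open, 1 is shut, values between are in proportion, set as the call begins (left out, the last holds). The fingers move at their own pace and stop on an object; "grip_force" is the grip in N (left out, the last holds). Time passes only in rows, so rows that repeat a pose let the fingers close, or fill a call up. It gives the time, the measured TCP pose, the force, the opening and the grip force at its end, in the units of the state.
- env.get_obs(): the state, without advancing time (a new reading comes with each control period).
- viewer.read_camera(name): name is "side" or "top" or "wrist"; returns (picture, depth): 400x640x3 uint8, blue, green, red; 400x640 float32, m along the optical axis (not along the pixel's ray), 0 where there is no reading.
- viewer.calibration(name): a dict with "K" (3x3 intrinsics, pixels), "dist" ([k1, k2, p1, p2, k3] as OpenCV has them; the pictures are not rectified), "T" (4x4, takes a point from camera to world coordinates); the wrist camera has in their place "hand_eye" (4x4, takes a point from camera to tool coordinates, whose origin is the TCP and whose axes are the flange's). Camera axes: x right, y up, looking along -z (the intrinsics and any distortion apply to the point x, -y, -z); pixel columns grow to the right and rows downward; lengths in m; the calibration is good to about 2 mm. A picture is of the moment at which its call begins: read the wrist's pose just before it. calibration takes no time and is no camera call.
- env.sign_off(): hands the job in; it is judged then, once.
The state is a dict: "time_s": time; "qpos": joint angles; "joint_velocities": joint speeds; "effort": joint torques, N m; "tool_pos": TCP position; "tool_rot": TCP orientation; "force": force on the tool from outside, world axes, zero at the start; "wrist_torque": the same for the moment, N m; "grip_width": finger opening in m; "grasp_force": force on a finger pad.
Only numpy, scipy, OpenCV 4.12 (cv2) and the standard library are available. Lean on these libraries where they do the work, as an engineer would, in place of code of your own. Each camera call takes 0.05 s, during which the arm holds its last target. There are 200 camera calls.

## Task

Put the loose strap-tip die into the free place of the steel chase, end to end with the die already there. Then slide the wedge, thin end first and flat on the plate, into the gap between the sliding bar and the slanted end wall and drive it in until the row is locked tight, without knocking the other things on the bench about.

Things in the scene. Friction and masses are not known exactly. Their poses are not given: they have to be found in the camera images.
- chase: Fixed steel die holder: base plate 90 (x) x 270 (y) x 6 mm flat on the table; origin at the centre of its underside, z up. The row of dies runs along its y on x=0; its -x side faces roughly the robot. A fixed stop at the +y end has its inner face at y=122; the slanted end wall stands at the -y end, the sliding bar before it (tops z=28). A 26 mm tongue of the plate (y=-135 to -85) juts out to x=-71.
- wall_face (a point): Middle of the slanted inner face of the chase's fixed end wall (chase x=0, y=-115.3, z=17 mm). The face runs from x=-44 to 44 at y=-115.3+0.144*x, so the gap between it and the sliding bar is widest at the chase's -x edge (12.8 to 16.3 mm at the start) and narrows towards +x. The wedge enters from the -x edge.
- free_place (a point): Point on the chase's plate top (chase x=0, y=-35.5, z=6) where the centre of the second die's underside lies when the row is tight. The place is open from above and 4 to 9 mm longer than the die. Low lugs (inner faces x=+-19.5, tops z=12) flank both ends of each die; 46 mm between the lugs is open for fingers.
- bar (a joint): Sliding aluminium bar of the chase, 76 (x) x 12 (y) x 21 mm, across the row's -y end; slides along the chase's y with about 1 N of friction. Value in m, grows towards the dies: at 0 its die-side face is at chase y=-97 mm, its wedge-side face at y=-109. Starts at 0 to 0.0035; with both dies in, it comes up tight at about 0.0095.
- bar_center (a point): Centre of that sliding bar, 17.5 mm above the table.
- die_b_center (a point): Centre (15 mm above its underside) of the loose die on the table: a grey steel strap-tip cutting die, a hollow oblong ring 34 (x) x 105 (y) x 30 mm, rounded ends, flat long sides to grip across x, 0.2 kg. Its y goes along the chase's y, either way round.
- die_a_center (a point): Centre of the like die that already lies in the chase at the stop (+y) end, 0 to 1.5 mm off the stop. It stays in the chase.
- wedge_center (a point): Point of the loose steel wedge, 12 mm above its underside, half-way along. 90 mm long in its x, thin end +x, 24 high, 0.2 kg. Its +y face is straight, at y=8 mm, and goes against the bar; its -y face is slanted, y=-8.5+0.144*x, and goes against the end wall; so 10 mm wide at the thin end, 23 at the thick.
- wedge_head (a point): Centre of the wedge's upright head for gripping, a dark block 18 (wedge x) x 14 (y) x 34 mm high on the thick end: at wedge x=-30, y=-2.4, from 24 to 58 mm above the underside. Driven tight, the wedge lies parallel to the chase, its half-way point at about chase x=-4 and its thick end about 4 mm out past x=-45; that takes 10 to 20 N, and friction holds it.
- tin: Bystander: low round tin, 65 mm wide, 31 mm high; origin at the centre of its underside.
- buckle_x: Bystander: loose metal ladder buckle, 25 x 68 x 7 mm, flat on the table; origin at the centre of its underside.

How it is judged:
By the outcome, as a careful person would: the job done as asked, in the order asked, and still so for the second after the job is handed in, with the robot touching nothing.
It also fails if it takes over 67 s, if anything falls off the work surface, if the arm or the gripper's body presses on something with over 40 N, if the wrist force passes 120 N, or if a joint passes its speed limit or range.

## Working session

There is one attempt and no reset: what is moved stays moved. The work goes in short steps, Python scripts to look and compute and a tool call to move; the robot and the scene stay as the last step left them, time stands still between calls to the robot, and variables do not carry over. Pictures are saved under pics/ and viewed, at most 11 in all, crops included, and the job is handed in when it is done.

Besides the shell and the picture viewer there is one more tool, called after "Emit:" in YAML: its name, and indented under it one key for each argument. arm_command: Moves the arm, as the interface text tells. Its arguments: {"type":"object","properties":{"series":{"type":"array"},"grip":{"type":"number"},"grip_force":{"type":"number"}},"required":["series"]}

```bash
ls; mkdir -p pics; cat > h.py <<'E'
import numpy as np, cv2
from cell import env, viewer
from scipy.spatial.transform import Rotation as R
def toolT():
    o=env.get_obs(); T=np.eye(4); r=o['tool_rot']
    T[:3,:3]=R.from_euler('xyz',r,degrees=True).as_matrix(); T[:3,3]=o['tool_pos']; return T
def cam(n):
    c=viewer.calibration(n)
    T=c['T'] if 'T' in c else toolT()@np.array(c['hand_eye'])
    im,d=viewer.read_camera(n)
    return im,d,np.array(c['K']),np.array(c['dist']),np.array(T)
def rays(px,K,D,T):
    p=cv2.undistortPoints(np.array(px,float).reshape(-1,1,2),K,D).reshape(-1,2)
    return np.c_[p[:,0],-p[:,1],-np.ones(len(p))]@T[:3,:3].T
def plane(px,z,K,D,T):
    r=rays(px,K,D,T); o=T[:3,3]; return o+r*((z-o[2])/r[:,2])[:,None]
def cloud(d,K,D,T):
    v,u=np.mgrid[0:d.shape[0],0:d.shape[1]]
    r=rays(np.c_[u.ravel(),v.ravel()],K,D,T)
    return (T[:3,3]+r*d.ravel()[:,None]).reshape(d.shape+(3,))
E
python3 - <<'E'
from h import *
o=env.get_obs(); print(o)
for n in ('top','side','wrist'):
    im,d,K,D,T=cam(n); cv2.imwrite(f'pics/{n}0.png',im); np.savez(f'{n}0.npz',im=im,d=d,K=K,D=D,T=T); print(n,T.round(3).tolist(),K.round(1).tolist(),D)
E
```

```text
pics
{'time_s': 0.0, 'qpos': array([67.32657601, 18.43871132, -4.01480573, 83.17346759,  1.29515313,
       78.5409118 , -3.2590549 ]), 'joint_velocities': array([-0.0725038 ,  0.00933376,  0.01487738,  0.06138477, -0.09085517,
       -0.0087207 ,  0.04282703]), 'effort': array([ 1.20704331e-04, -4.91294146e+01, -4.03523566e-01, -3.12523019e+01,
       -6.39109151e-02,  4.36474197e-02,  1.59571709e-04]), 'tool_pos': array([ 0.25872782, -0.59571271,  0.22947792]), 'tool_rot': array([-1.79892156e+02,  6.07777159e-03,  2.34834345e+01]), 'force': array([-0.04326977,  0.64539733, -0.20319351]), 'wrist_torque': array([-0.01261019,  0.00887635,  0.01798411]), 'grasp_force': 0.0, 'grip_width': 0.08720694389059026}
top [[-0.013, 0.996, -0.084, 0.448], [-1.0, -0.011, 0.014, -0.111], [0.013, 0.084, 0.996, 1.317], [0.0, 0.0, 0.0, 1.0]] [[424.3, 0.0, 323.5], [0.0, 424.3, 198.6], [0.0, 0.0, 1.0]] [-0.05437034  0.          0.          0.          0.        ]
side [[-0.624, -0.638, 0.451, 1.086], [0.781, -0.513, 0.355, 0.298], [0.005, 0.574, 0.819, 1.067], [0.0, 0.0, 0.0, 1.0]] [[485.5, 0.0, 327.3], [0.0, 485.5, 207.9], [0.0, 0.0, 1.0]] [-0.1410143  0.         0.         0.         0.       ]
wrist [[0.398, 0.875, 0.275, 0.334], [-0.917, 0.381, 0.117, -0.562], [-0.002, -0.299, 0.954, 0.385], [0.0, 0.0, 0.0, 1.0]] [[288.8, 0.0, 320.7], [0.0, 288.8, 199.2], [0.0, 0.0, 1.0]] [-0.03699424  0.          0.          0.          0.        ]
```

View pics/top0.png

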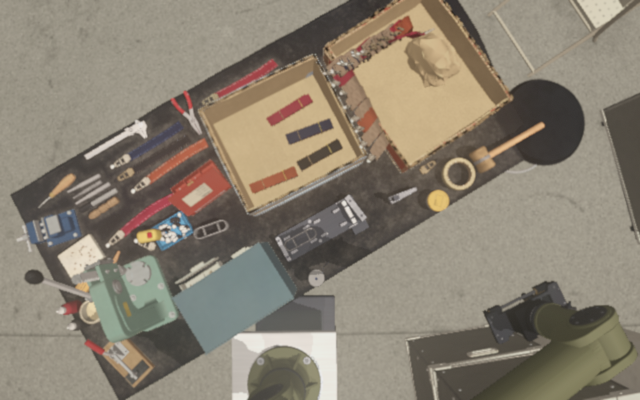

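View pics/side0.png

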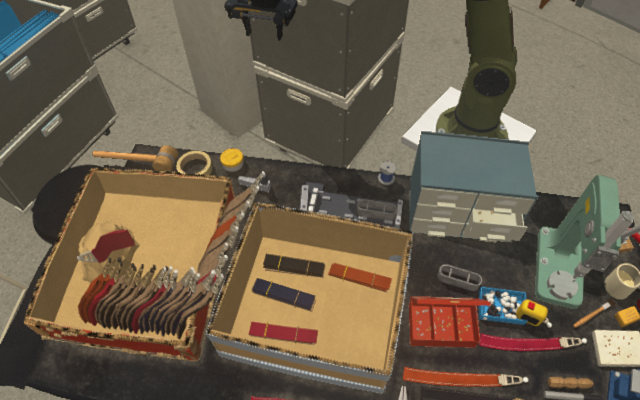

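The top view shows the chase around (320,227), the wedge at (403,195) and the loose die at (211,229). The yellow tin is at (438,200), and the teal cabinet at (235,295) stands between the robot and the die. Next I'll measure from the depth data.

```bash
python3 - <<'E'
from h import *
f=np.load('top0.npz'); im,d,K,D,T=[f[k] for k in('im','d','K','D','T')]
P=cloud(d,K,D,T)
a=cv2.resize(im[180:300,180:480],None,fx=2.6,fy=2.6,interpolation=cv2.INTER_CUBIC)
z=P[...,2]; h=np.clip(z*1000*2.5,0,255).astype(np.uint8)
b=cv2.resize(cv2.applyColorMap(h[180:270,180:480],cv2.COLORMAP_JET),None,fx=2.6,fy=2.6)
cv2.imwrite('pics/top_crop.png',np.vstack([a,b])[:600])
for n,(u,v) in dict(die=(211,229),chase=(320,227),wedge=(400,196),head=(395,197),tin=(438,200),spool=(316,278),cab=(235,290),boxedge=(250,212),boxc=(330,178),ring=(459,160),table=(370,220),buck=(428,168)).items():
    print(n,P[v-1:v+2,u-1:u+2].reshape(-1,3).mean(0).round(3), z[v-3:v+4,u-3:u+4].max().round(3))
E
```

```text
die [ 0.469  0.221 -0.002] 1.317
chase [ 0.471 -0.117  0.006] 1.317
wedge [ 0.562 -0.363  0.029] 0.062
head [ 0.557 -0.342  0.058] 0.063
tin [ 0.549 -0.48   0.029] 0.037
spool [ 0.32  -0.103  0.047] 0.057
cab [0.306 0.108 0.195] 0.201
boxedge [0.505 0.056 0.27 ] 1.317
boxc [ 0.619 -0.149  0.033] 0.14
ring [ 0.673 -0.553  0.022] 0.031
table [ 0.491 -0.273 -0.001] 0.008
buck [ 0.652 -0.46  -0.   ] 0.011
```

View pics/top_crop.png

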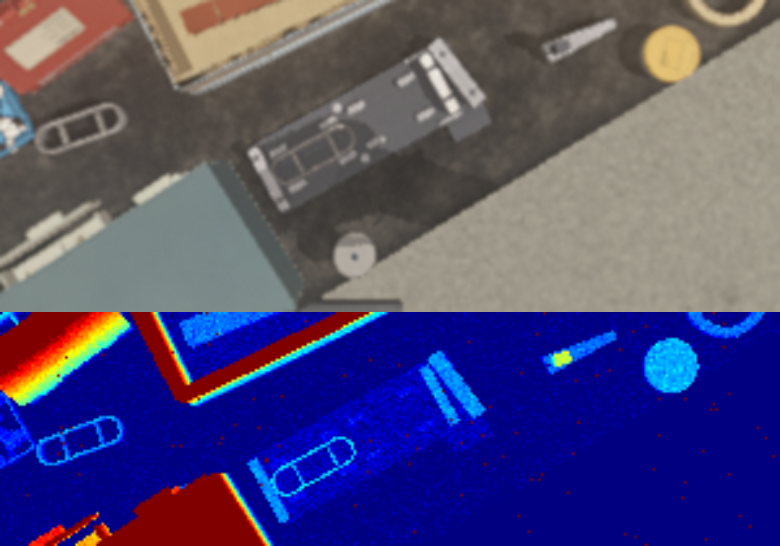

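The enlarged crop shows all the parts clearly, in crop pixels:
- **Die B:** (80,128), close to the cabinet corner at (210,165).
- **Chase:** stop at (265,178), die A at (313,153), bar at (438,82), wall at (458,70), tongue at (470,125).
- **Wedge:** head at (560,45), thin end at (615,25).
- **Tin:** (670,53).

Next I'll get coarse poses and clearances.

```bash
python3 - <<'E'
from h import *
f=np.load('top0.npz'); im,d,K,D,T=[f[k] for k in('im','d','K','D','T')]
P=cloud(d,K,D,T); z=P[...,2]
def comp(x0,x1,y0,y1,lo,hi,mn=15):
    m=np.zeros(z.shape,np.uint8); s=(slice(180+int(y0/2.6),180+int(y1/2.6)),slice(180+int(x0/2.6),180+int(x1/2.6)))
    m[s]=((z[s]>lo)&(z[s]<hi)); n,l,st,c=cv2.connectedComponentsWithStats(m,connectivity=8)
    for i in range(1,n):
        if st[i,4]<mn: continue
        v,u=np.where(l==i); zz=np.median(z[l==i])
        W=plane(np.c_[u,v],zz,K,D,T)[:,:2]
        r=cv2.minAreaRect((W*1000).astype(np.float32)); c=W.mean(0)
        w,vec=np.linalg.eigh(np.cov((W-c).T)); ax=vec[:,1]
        print(len(u),'z',zz.round(3),'mean',c.round(4),'ang',np.degrees(np.arctan2(ax[1],ax[0])).round(1)%180,'rect',np.round(r[0]),np.round(r[1]),round(r[2],1))
print('die');comp(30,130,95,160,.018,.05)
print('chase');comp(240,500,30,220,.02,.05)
print('wedge');comp(535,625,10,70,.015,.05)
print('head');comp(535,625,10,70,.045,.08,5)
print('tin');comp(630,710,15,90,.02,.05)
# obstacles
ok=(z>.06)&(z<.4)
Q=P[ok]
die=np.array([.469,.221]); a=np.radians(27+90-0) 
np.save('Q.npy',Q)
g=np.unique(np.round(Q/[.03,.03,.03]).astype(int),axis=0)
for c in ((.469,.221),(.49,-.15)):
    r=np.hypot(*(Q[:,:2]-c).T); s=np.argsort(r)[:400:40]; print(Q[s].round(3).tolist())
E
```

```text
die
132 z 0.027 mean [0.4683 0.2176] ang 108.6 rect [468. 217.] [ 35. 104.] 20.0
chase
87 z 0.035 mean [ 0.5585 -0.0231] ang 115.2 rect [558. -23.] [  7. 114.] 26.1
279 z 0.027 mean [ 0.5243 -0.2171] ang 35.0 rect [ 522. -214.] [89. 43.] 35.9
217 z 0.03 mean [ 0.4215 -0.0294] ang 118.5 rect [433. -50.] [ 80. 118.] 28.3
20 z 0.034 mean [0.3835 0.0168] ang 31.900000000000006 rect [383.  17.] [46.  4.] 32.2
wedge
128 z 0.024 mean [ 0.568  -0.3723] ang 113.7 rect [ 569. -372.] [21. 91.] 25.7
head
32 z 0.058 mean [ 0.5553 -0.3441] ang 113.0 rect [ 555. -344.] [13. 20.] 17.6
tin
343 z 0.03 mean [ 0.5478 -0.4783] ang 140.4 rect [ 548. -479.] [62. 62.] 89.3
[[0.519, 0.271, 0.062], [0.533, 0.268, 0.073], [0.53, 0.278, 0.08], [0.53, 0.283, 0.082], [0.532, 0.285, 0.085], [0.529, 0.292, 0.092], [0.548, 0.273, 0.104], [0.377, 0.19, 0.121], [0.55, 0.277, 0.112], [0.542, 0.29, 0.106]]
[[0.592, -0.098, 0.14], [0.605, -0.124, 0.125], [0.609, -0.132, 0.132], [0.608, -0.115, 0.142], [0.577, -0.059, 0.145], [0.567, -0.047, 0.134], [0.565, -0.042, 0.13], [0.572, -0.042, 0.142], [0.573, -0.037, 0.14], [0.573, -0.031, 0.14]]
```

```bash
python3 - <<'E'
from h import *
Qs=[]
for n in('top0','side0'):
    f=np.load(n+'.npz'); im,d,K,D,T=[f[k] for k in('im','d','K','D','T')]
    P=cloud(cv2.medianBlur(d,3),K,D,T).reshape(-1,3); Q=P[(P[:,2]>.062)&(P[:,2]<.35)]
    for (c,y,nm) in (((.468,.2172),19.5,'die'),((.486,-.147),28,'place')):
        a=np.radians(y); r=Q[:,:2]-c; al=r@[np.cos(a),np.sin(a)]; pe=r@[-np.sin(a),np.cos(a)]
        print(n,nm)
        for p0 in np.arange(-.08,.08,.02):
            s=(pe>=p0)&(pe<p0+.02)
            A=al[s&(al>0)&(al<.2)]; B=al[s&(al<0)&(al>-.2)]
            zA=Q[s&(al>0)&(al<.2)][A.argmin(),2] if len(A) else 0; zB=Q[s&(al<0)&(al>-.2)][B.argmax(),2] if len(B) else 0
            print(round(p0,2),'+',A.min().round(3) if len(A) else None,zA.round(3) if zA else '', '-',B.max().round(3) if len(B) else None,zB.round(3) if zB else '')
E
```

```text
top0 die
-0.08 + 0.101 0.063 - -0.096 0.145
-0.06 + 0.094 0.062 - -0.107 0.148
-0.04 + 0.087 0.062 - -0.118 0.195
-0.02 + 0.082 0.064 - -0.091 0.116
0.0 + 0.075 0.063 - -0.088 0.083
0.02 + 0.068 0.062 - -0.088 0.08
0.04 + 0.069 0.063 - -0.087 0.08
0.06 + 0.108 0.131 - -0.091 0.083
top0 place
-0.08 + 0.115 0.135 - None 
-0.06 + 0.115 0.122 - None 
-0.04 + 0.116 0.112 - None 
-0.02 + 0.116 0.114 - None 
0.0 + 0.117 0.129 - None 
0.02 + 0.117 0.128 - None 
0.04 + 0.118 0.123 - None 
0.06 + 0.119 0.132 - None 
side0 die
-0.08 + 0.11 0.084 - -0.095 0.083
-0.06 + 0.1 0.074 - -0.1 0.081
-0.04 + 0.093 0.075 - -0.113 0.177
-0.02 + 0.097 0.092 - -0.089 0.1
0.0 + 0.083 0.078 - -0.088 0.079
0.02 + 0.079 0.077 - -0.093 0.088
0.04 + 0.072 0.072 - -0.086 0.085
0.06 + 0.105 0.137 - -0.089 0.083
side0 place
-0.08 + 0.112 0.138 - None 
-0.06 + 0.114 0.141 - None 
-0.04 + 0.112 0.137 - None 
-0.02 + 0.115 0.141 - None 
0.0 + 0.114 0.139 - None 
0.02 + 0.116 0.14 - None 
0.04 + 0.115 0.138 - None 
0.06 + 0.119 0.14 - None
```

The loose die stands in a corridor too narrow for the 190 mm gripper body if I close across its x. I'll turn the tool 90° and look from above at gripping one of its crossbars. First I'm moving over the chase.

```bash
cat >> h.py <<'E'
def go(x,y,z,yaw):
    T=toolT(); s=T[:3,:3].T@(np.array([x,y,z])-T[:3,3])*1000
    d=(yaw-env.get_obs()['tool_rot'][2]+180)%360-180
    print('shift',s.round(1),'turn',round(-np.radians(d),4)); return s
E
python3 - <<'E'
from h import *
go(.47,-.15,.28,25)
E
```

```text
shift [ 371.4 -324.8  -49.8] turn -0.0265
```

Emit:
arm_command:
  series:
    - [[37,-32,-10],0]
    - [[74,-65,-20],0]
    - [[111,-97,-30],0]
    - [[148,-130,-40],0]
    - [[185,-162,-50],-0.026]

```text
time_s: 0.65
tool_pos: [0.364, -0.3728, 0.2805]
tool_rot: [-180.0, 0.0, 25.0]
force: [1.9, 0.3, -0.2]
grip_width: 0.0868
grasp_force: 0.0
```

Emit:
arm_command:
  series:
    - [[37,-32,0],0]
    - [[74,-65,0],0]
    - [[111,-97,0],0]
    - [[148,-130,0],0]
    - [[186,-163,0],0]

```text
time_s: 1.15
tool_pos: [0.4636, -0.1469, 0.2803]
tool_rot: [180.0, 0.0, 24.9]
force: [0.9, -0.7, -0.8]
grip_width: 0.0873
grasp_force: 0.0
```

```bash
python3 - <<'E'
from h import *
im,d,K,D,T=cam('wrist'); cv2.imwrite('pics/w1.png',im); np.savez('w1.npz',im=im,d=d,K=K,D=D,T=T)
o=env.get_obs();print(o['tool_pos'],o['tool_rot'],o['qpos'].round(1),o['time_s'])
go(.468,.217,.22,19.5)
E
```

```text
[ 0.46721834 -0.13661753  0.28072711] [-179.82987573   -0.27215952   25.6697999 ] [ 41.8  -2.  -27.5 100.3  -1.2  81.4 -49.8] 1.2
shift [ 153.6 -318.2   62.4] turn 0.1077
```

View pics/w1.png

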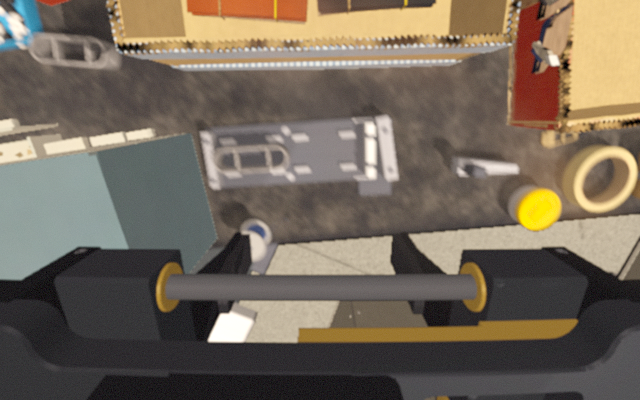

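The wrist view shows the chase at (290,155), with bar and wall at (370–390,150). The wedge is at (487,165) with its thin end towards +x in the image, and the tin is at (535,207). The die is at (75,50). I'm moving over the die.

Emit:
arm_command:
  series:
    - [[20,-42,0],0.1]
    - [[40,-84,0],0.1]
    - [[60,-126,0],0.1]
    - [[80,-168,0],0.1]
    - [[98,-205,0],0.1]

```text
time_s: 1.7
tool_pos: [0.4651, 0.0807, 0.2803]
tool_rot: [180.0, -0.0, 19.3]
force: [1.0, -0.2, 0.4]
grip_width: 0.087
grasp_force: 0.0
```

Emit:
arm_command:
  series:
    - [[16,-38,0],0]
    - [[32,-76,0],0]
    - [[45,-115,20],0]
    - [[45,-115,50],0]
    - [[45,-115,50],0]

```text
time_s: 2.2
tool_pos: [0.4675, 0.2016, 0.2268]
tool_rot: [-180.0, 0.4, 19.4]
force: [-0.2, -1.5, 0.3]
grip_width: 0.0874
grasp_force: 0.0
```

```bash
python3 - <<'E'
from h import *
im,d,K,D,T=cam('wrist'); cv2.imwrite('pics/w2.png',im); np.savez('w2.npz',im=im,d=d,K=K,D=D,T=T)
o=env.get_obs();print(o['tool_pos'],o['tool_rot'],o['qpos'].round(1),o['time_s'])
P=cloud(d,K,D,T); np.save('P2.npy',P)
p,_=cv2.projectPoints(np.array([[.468,.217,.027]]),np.eye(3),np.zeros(3),K,D) if 0 else (None,None)
E
```

```text
[0.4690246  0.2008404  0.22877955] [179.99857601   0.24959825  19.26785677] [ 22.3   4.7 -50.4 101.2   3.7  76.1 -99.6] 2.25
```

View pics/w2.png

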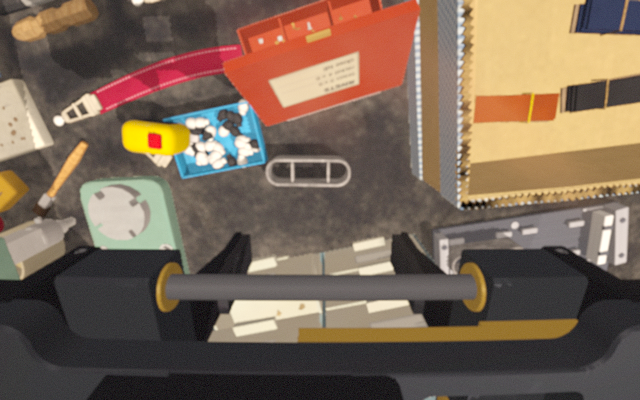

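The die is a ring centred near (308,172), with crossbars at about x=290 and x=325. The red box lid slopes above it and the drawers lie below. I'm measuring the ring and its bars.

```bash
cat > die.py <<'E'
from h import *
import sys
def ring(name,zt,u0,u1,v0,v1):
    f=np.load(name); im,d,K,D,T=[f[k] for k in('im','d','K','D','T')]
    g=cv2.cvtColor(im,cv2.COLOR_BGR2GRAY)
    m=np.zeros_like(g); m[v0:v1,u0:u1]=(g[v0:v1,u0:u1]>95)*255
    n,l,st,c=cv2.connectedComponentsWithStats(m,connectivity=8)
    i=1+st[1:,4].argmax(); v,u=np.where(l==i)
    W=plane(np.c_[u,v],zt,K,D,T)[:,:2]*1000
    r=cv2.minAreaRect(W.astype(np.float32)); print('px',st[i],'rect',r)
    P=cloud(d,K,D,T); print('z pct',np.percentile(P[v,u,2],[5,25,50,75,95]).round(4))
    c=np.array(r[0]); b=cv2.boxPoints(r); e1=b[1]-b[0]; e2=b[2]-b[1]; e=e1 if np.hypot(*e1)>np.hypot(*e2) else e2
    e=e/np.hypot(*e); e=e if e[1]>0 else -e; nrm=np.array([e[1],-e[0]])
    print('yaxis',np.degrees(np.arctan2(e[1],e[0])))
    al=(W-c)@e; pe=(W-c)@nrm
    s=abs(pe)<8; h,ed=np.histogram(al[s],np.arange(-56,57,2)); print(list(zip(ed[:-1].astype(int),h)))
    s=abs(al)<8; h,ed=np.histogram(pe[s],np.arange(-20,21,2)); print(list(zip(ed[:-1].astype(int),h)))
    zz=P[v,u,2]; s=(abs(pe)<8)&(abs(al)<30); print('bar z',np.percentile(zz[s],[10,50,90]))
    return c,e
if __name__=='__main__': ring('w2.npz',.030,260,358,150,194)
E
python3 die.py
```

```text
px [ 260  156   92   38 1792] rect ((465.73590087890625, 224.0693359375), (45.47802734375, 115.380615234375), 24.03978157043457)
z pct [0.0003 0.0021 0.0196 0.0298 0.0316]
yaxis 114.03978
[(np.int64(-56), np.int64(17)), (np.int64(-54), np.int64(19)), (np.int64(-52), np.int64(18)), (np.int64(-50), np.int64(8)), (np.int64(-48), np.int64(2)), (np.int64(-46), np.int64(2)), (np.int64(-44), np.int64(1)), (np.int64(-42), np.int64(0)), (np.int64(-40), np.int64(0)), (np.int64(-38), np.int64(0)), (np.int64(-36), np.int64(0)), (np.int64(-34), np.int64(4)), (np.int64(-32), np.int64(20)), (np.int64(-30), np.int64(21)), (np.int64(-28), np.int64(18)), (np.int64(-26), np.int64(0)), (np.int64(-24), np.int64(0)), (np.int64(-22), np.int64(0)), (np.int64(-20), np.int64(0)), (np.int64(-18), np.int64(0)), (np.int64(-16), np.int64(0)), (np.int64(-14), np.int64(0)), (np.int64(-12), np.int64(0)), (np.int64(-10), np.int64(0)), (np.int64(-8), np.int64(0)), (np.int64(-6), np.int64(0)), (np.int64(-4), np.int64(0)), (np.int64(-2), np.int64(0)), (np.int64(0), np.int64(0)), (np.int64(2), np.int64(0)), (np.int64(4),
[... 681 characters left out ...]
4(17)), (np.int64(52), np.int64(18)), (np.int64(54), np.int64(18))]
[(np.int64(-20), np.int64(18)), (np.int64(-18), np.int64(20)), (np.int64(-16), np.int64(20)), (np.int64(-14), np.int64(18)), (np.int64(-12), np.int64(20)), (np.int64(-10), np.int64(19)), (np.int64(-8), np.int64(0)), (np.int64(-6), np.int64(0)), (np.int64(-4), np.int64(0)), (np.int64(-2), np.int64(0)), (np.int64(0), np.int64(0)), (np.int64(2), np.int64(0)), (np.int64(4), np.int64(0)), (np.int64(6), np.int64(0)), (np.int64(8), np.int64(0)), (np.int64(10), np.int64(0)), (np.int64(12), np.int64(19)), (np.int64(14), np.int64(22)), (np.int64(16), np.int64(21)), (np.int64(18), np.int64(21))]
bar z [0.00076868 0.02149866 0.02757614]
```

```bash
python3 - <<'E'
from h import *
f=np.load('w2.npz'); im,d,K,D,T=[f[k] for k in('im','d','K','D','T')]
P=cloud(d,K,D,T); z=P[...,2]; m=np.zeros(z.shape,np.uint8)
s=(slice(150,196),slice(262,358)); m[s]=(z[s]>.026)&(z[s]<.036)
n,l,st,c=cv2.connectedComponentsWithStats(m,connectivity=8); i=1+st[1:,4].argmax(); v,u=np.where(l==i)
W=P[v,u,:2]*1000; r=cv2.minAreaRect(W.astype(np.float32)); c=np.array(r[0]); print(r, 'ztop',np.median(z[v,u]))
# direction by PCA
w,vec=np.linalg.eigh(np.cov(W.T)); e=vec[:,1]*np.sign(vec[1,1]); n_=np.array([e[1],-e[0]]); print('y ang',np.degrees(np.arctan2(e[1],e[0])))
Q=P[150:196,262:358].reshape(-1,3); q=Q[:,:2]*1000-c; al=q@e; pe=q@n_
print('ext',((W-c)@e).min(),((W-c)@e).max(),((W-c)@n_).min(),((W-c)@n_).max())
for a in range(-54,55,3):
    k=(abs(al-a)<1.5)&(abs(pe)<9); 
    if k.any(): print(a,(np.percentile(Q[k,2],[10,50,90])*1000).round(0),end=' ')
E
```

```text
((465.94256591796875, 220.72024536132812), (34.578086853027344, 104.5166015625), 18.82459831237793) ztop 0.030497109497864994
y ang 109.01274483722263
ext -52.24256652695786 52.25592739875094 -17.230270595520953 17.396896638400623
-54 [0. 1. 2.] -51 [14. 31. 31.] -48 [ 1.  4. 30.] -45 [0. 1. 2.] -42 [-0.  1.  2.] -39 [-0.  1.  2.] -36 [0. 1. 2.] -33 [0. 1. 2.] -30 [0. 1. 2.] -27 [-0. 26. 27.] -24 [ 0. 18. 27.] -21 [-0.  1.  2.] -18 [-0.  1.  2.] -15 [0. 1. 2.] -12 [0. 1. 2.] -9 [-1.  1.  2.] -6 [0. 1. 2.] -3 [-0.  1.  1.] 0 [0. 1. 2.] 3 [-0.  1.  2.] 6 [0. 1. 2.] 9 [-0.  1.  2.] 12 [0. 1. 2.] 15 [-0.  1.  2.] 18 [ 1. 19. 27.] 21 [26. 27. 28.] 24 [-0.  1.  2.] 27 [-0.  1.  2.] 30 [0. 1. 2.] 33 [-0.  1.  2.] 36 [-0.  1.  2.] 39 [-0.  1.  2.] 42 [0. 1. 2.] 45 [0. 1. 2.] 48 [ 1. 14. 30.] 51 [30. 31. 32.] 54 [0. 1. 1.]
```

```bash
python3 - <<'E'
from h import *
Q=[]
for n in('top0','side0','w2'):
    f=np.load(n+'.npz'); d,K,D,T=[f[k] for k in('d','K','D','T')]
    P=cloud(cv2.medianBlur(d,3),K,D,T)
    if n=='w2': P=P[:230]
    Q.append(P.reshape(-1,3))
Q=np.vstack(Q); Q=Q[(Q[:,2]>.062)&(Q[:,2]<.35)]
c=np.array([.4659,.2207]); e=np.array([np.cos(np.radians(109)),np.sin(np.radians(109))]); n_=np.array([e[1],-e[0]])
al=(Q[:,:2]-c)@e; pe=(Q[:,:2]-c)@n_
k=abs(pe)<.042
print('y- nearest',np.sort(-al[k&(al<0)])[:5], 'y+ nearest',np.sort(al[k&(al>0)])[:5])
k=(abs(al)<.13); print('x- nearest',pe[k&(pe<0)].max(),'x+',pe[k&(pe>0)].min())
k=(abs(al)<.08)&(pe>.04)&(pe<.12); print('lid max z',np.percentile(Q[k,2],[50,99]))
k=(abs(al)<.12)&(pe<-.04)&(pe>-.15); print('cab max z',np.percentile(Q[k,2],[50,99]))
for b in(-25.5,20.5):
    t=c+e*b/1000; print(b,t); go(t[0],t[1],.08,19)
E
```

```text
y- nearest [0.13141527 0.13141675 0.13142141 0.13142288 0.13146537] y+ nearest [0.16214392 0.16272487 0.1629605  0.16311601 0.16318711]
x- nearest -0.08569574628238395 x+ 0.05169071669130834
lid max z [0.10409021 0.13788096]
cab max z [0.15589467 0.20472736]
-25.5 [0.47420199 0.19658928]
shift [  4.1   5.7 148.8] turn 0.0047
20.5 [0.45922585 0.24008313]
shift [  4.3 -40.3 148.8] turn 0.0047
```

Gripping the +y crossbar leaves clear margins. I'm moving over it with the fingers part closed.

Emit:
arm_command:
  series:
    - [[4,-30,0],0.005]
    - [[4,-40,30],0.005]
    - [[4,-40,80],0.005]
    - [[4,-40,125],0.005]
    - [[4,-40,125],0.005]
  grip: 0.65
  grip_force: 30

```text
time_s: 2.75
tool_pos: [0.4582, 0.2372, 0.1013]
tool_rot: [179.9, 0.6, 18.8]
force: [-0.5, 0.2, -0.7]
grip_width: 0.0547
grasp_force: 0.0
```

Emit:
arm_command:
  series:
    - [[0,0,0],0]
    - [[0,0,0],0]
    - [[0,0,0],0]
    - [[0,0,0],0]
    - [[0,0,0],0]

```text
time_s: 3.25
tool_pos: [0.4615, 0.241, 0.1064]
tool_rot: [180.0, -0.1, 18.9]
force: [0.1, -0.2, 0.3]
grip_width: 0.0178
grasp_force: 0.0
```

```bash
python3 - <<'E'
from h import *
im,d,K,D,T=cam('wrist'); np.savez('w3.npz',im=im,d=d,K=K,D=D,T=T)
o=env.get_obs();print(o['tool_pos'],o['tool_rot'],o['grip_width'],o['time_s'])
cv2.imwrite('pics/w3.png',cv2.resize(im[60:360,120:520],None,fx=2,fy=2))
go(.4592,.2401,.013,19)
E
```

```text
[0.46123912 0.240968   0.10604739] [ 1.79976406e+02 -6.91170353e-02  1.89453985e+01] 0.01721826898481335 3.3
shift [-2.3  0.1 93. ] turn -0.001
```

View pics/w3.png

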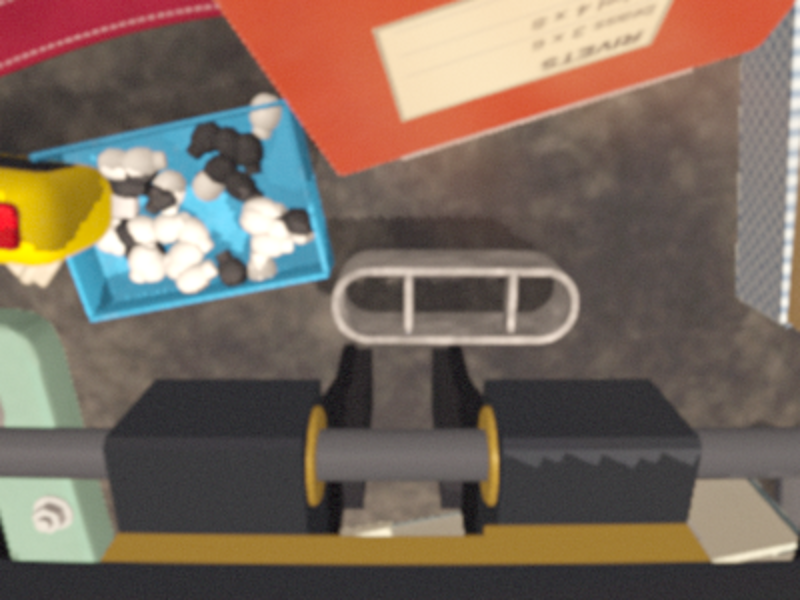

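The bar to grip stands at crop (408,300), directly in line with the fingers at crop (350–455,350+). I'll confirm its position and then descend.

```bash
python3 - <<'E'
from h import *
f=np.load('w3.npz'); im,d,K,D,T=[f[k] for k in('im','d','K','D','T')]
px=np.array([(408,302),(511,302)])/2+[120,60]
b=plane(px,.0275,K,D,T); print(b)
P=cloud(d,K,D,T); z=P[...,2]; m=np.zeros(z.shape,np.uint8); s=(slice(180,236),slice(280,415)); m[s]=(z[s]>.0255)&(z[s]<.036)
n,l,st,c=cv2.connectedComponentsWithStats(m,connectivity=8); i=1+st[1:,4].argmax(); W=P[l==i]
r=cv2.minAreaRect((W[:,:2]*1000).astype(np.float32)); print(r,np.median(W[:,2]))
q=b[0]; go(q[0],q[1],.013,19)
E
```

```text
[[0.46043323 0.23915008 0.0275    ]
 [0.47481247 0.19719013 0.0275    ]]
((466.23907470703125, 220.40066528320312), (34.47451400756836, 104.39970397949219), 18.791179656982422) 0.03023084260006638
shift [-1.5  1.4 93. ] turn -0.001
```

Emit:
arm_command:
  series:
    - [[-1,1,40],0]
    - [[-2,1,65],0]
    - [[-2,1,80],0]
    - [[-2,1,91],0]
    - [[-2,1,91],0]

```text
time_s: 3.8
tool_pos: [0.4587, 0.2391, 0.0135]
tool_rot: [-180.0, 0.1, 19.0]
force: [0.2, 0.1, 0.2]
grip_width: 0.0156
grasp_force: 0.0
```

Emit:
arm_command:
  series:
    - [[0,0,0],0]
    - [[0,0,0],0]
    - [[0,0,0],0]
    - [[0,0,0],0]
    - [[0,0,0],0]
  grip: 1
  grip_force: 40

```text
time_s: 4.3
tool_pos: [0.4603, 0.2393, 0.0154]
tool_rot: [180.0, -0.1, 18.9]
force: [-0.0, -1.9, 6.6]
grip_width: 0.0029
grasp_force: 40.0
```

Emit:
arm_command:
  series:
    - [[0,0,0],0]
    - [[0,0,0],0]
    - [[0,0,-5],0]
    - [[0,0,-15],0]
    - [[0,0,-25],0]

```text
time_s: 4.8
tool_pos: [0.4587, 0.2394, 0.0398]
tool_rot: [-180.0, 0.0, 19.0]
force: [-0.1, -0.0, -1.9]
grip_width: 0.0026
grasp_force: 40.0
```

The die is gripped and lifted; the −1.9 N reading matches its weight. I'm raising it and refining the chase pose from the earlier wrist picture.

Emit:
arm_command:
  series:
    - [[0,0,-45],0]
    - [[0,0,-95],0]
    - [[0,0,-145],0]
    - [[0,0,-190],0]
    - [[0,0,-220],0]

```text
time_s: 5.3
tool_pos: [0.4596, 0.2404, 0.2636]
tool_rot: [180.0, -0.3, 19.0]
force: [0.9, -0.1, -2.1]
grip_width: 0.0022
grasp_force: 40.0
```

```bash
cat > chase.py <<'E'
from h import *
def boxes(name,s,lo,hi,mn=25):
    f=np.load(name); im,d,K,D,T=[f[k] for k in('im','d','K','D','T')]
    P=cloud(d,K,D,T); z=P[...,2]; m=np.zeros(z.shape,np.uint8); m[s]=(z[s]>lo)&(z[s]<hi)
    n,l,st,c=cv2.connectedComponentsWithStats(m,connectivity=4); out=[]
    for i in range(1,n):
        if st[i,4]<mn: continue
        W=P[l==i]; r=cv2.minAreaRect((W[:,:2]*1000).astype(np.float32))
        print(st[i].tolist(),'z',np.median(W[:,2]).round(4),np.round(r[0],1),np.round(r[1],1),round(r[2],1))
        out.append(r)
    return out
if __name__=='__main__':
    boxes('w1.npz',(slice(105,205),slice(190,410)),.0215,.045)
    boxes('w1.npz',(slice(140,190),slice(445,525)),.012,.075)
E
python3 chase.py; python3 -c "
from h import *
go(.48,-.12,.25,28)"
```

```text
[378, 118, 21, 65, 861] z 0.0288 [ 526.9 -221.8] [89.  18.7] 36.6
[367, 125, 10, 55, 504] z 0.029 [ 514.3 -201.4] [75.7 12. ] 28.3
[204, 134, 87, 57, 1316] z 0.0301 [431.7 -46.6] [ 80.3 117.8] 29.7
[190, 154, 14, 51, 307] z 0.0311 [371.2  13.1] [75.9  1.9] 32.4
[455, 160, 65, 20, 831] z 0.025 [ 568.6 -368.8] [22.7 90.6] 27.7
shift [-98.2 347.4  13.4] turn -0.1568
```

Emit:
arm_command:
  series:
    - [[-12,43,0],-0.03]
    - [[-24,86,0],-0.06]
    - [[-36,129,0],-0.1]
    - [[-49,172,0],-0.13]
    - [[-61,215,0],-0.162]

```text
time_s: 5.8
tool_pos: [0.4709, 0.0148, 0.2602]
tool_rot: [179.9, -0.0, 28.4]
force: [0.4, -0.5, -1.7]
grip_width: 0.0024
grasp_force: 40.0
```

Emit:
arm_command:
  series:
    - [[-24,43,0],0]
    - [[-48,86,0],0]
    - [[-58,120,0],0]
    - [[-58,120,0],0]
    - [[-58,120,0],0]

```text
time_s: 6.3
tool_pos: [0.4769, -0.1169, 0.2595]
tool_rot: [-179.9, -0.0, 28.2]
force: [-0.4, 0.7, -1.9]
grip_width: 0.0028
grasp_force: 40.0
```

```bash
python3 - <<'E'
from h import *
import time
im,d,K,D,T=cam('wrist'); np.savez('w4.npz',im=im,d=d,K=K,D=D,T=T)
o=env.get_obs();print(o['tool_pos'],o['tool_rot'],o['grip_width'],o['time_s'])
cv2.imwrite('pics/w4.png',im)
E
```

```text
[ 0.47705707 -0.11570986  0.25960501] [-1.79954974e+02 -3.33597679e-02  2.83026537e+01] 0.0027498016583382212 6.35
```

View pics/w4.png

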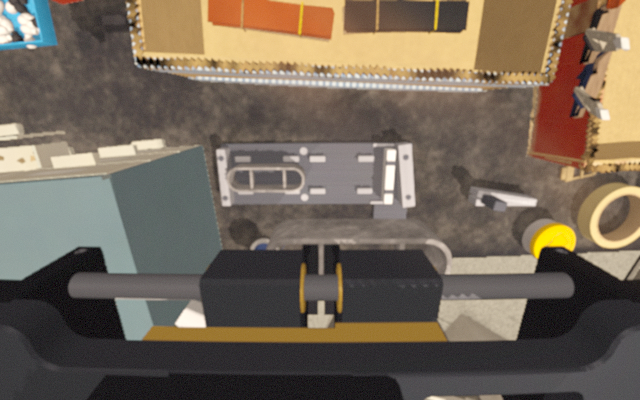

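The chase is clear and nearly square to the picture. The stop is at (222,178), die A at (265,180), the free place at (345,180), the bar at (390,175), the wall at (405,175) and the tongue at (390,212). The held die shows at rows 225–260.

```bash
python3 - <<'E'
from h import *
from chase import boxes
S=(slice(135,218),slice(210,420))
boxes('w4.npz',S,.0215,.045)
f=np.load('w4.npz'); im,d,K,D,T=[f[k] for k in('im','d','K','D','T')]
P=cloud(d,K,D,T); Q=P[S].reshape(-1,3)
# plate outline: z 3..15mm
m=np.zeros(d.shape,np.uint8); z=P[...,2]; m[S]=(z[S]>.0035); m=cv2.morphologyEx(m,cv2.MORPH_OPEN,np.ones((3,3)))
for yaw in (28.3,):
    a=np.radians(yaw); ex=np.array([np.cos(a),np.sin(a)]); ey=np.array([-ex[1],ex[0]]); c=np.array([.469,-.116])
    q=(Q[:,:2]-c)*1000; x=q@ex; y=q@ey
    def prof(k,v,lo,hi,st=1):  # print fraction high along axis
        pass
    hi=(Q[:,2]>.0225)&(Q[:,2]<.045)
    # edges per x-slice
    for x0 in range(-40,41,10):
        k=hi&(abs(x-x0)<3)
        ys=np.sort(y[k]); 
        g=np.where(np.diff(ys)>2.2)[0]; seg=np.split(ys,g+1)
        print(x0,[(s[0].round(1),s[-1].round(1)) for s in seg if len(s)>3])
    k=hi&(y<-95); print('x ext wall/bar',x[k].min(),x[k].max()); k=hi&(y>110); print('stop x',x[k].min(),x[k].max(), 'n',k.sum())
    pl=(Q[:,2]>.004)&(Q[:,2]<.009)&(y>-70)&(y<100)
    print('plate x pct',np.percentile(x[pl],[0.5,1,2,98,99,99.5]))
E
```

```text
[397, 143, 18, 65, 907] z 0.0288 [ 526.6 -221.9] [89.3 18.7] 36.5
[217, 149, 88, 57, 1452] z 0.0304 [431.  -47.4] [ 79.6 117.1] 28.5
[383, 149, 13, 55, 532] z 0.0289 [ 514.5 -201.4] [75.1 12.6] 28.8
-40 [(np.float64(-135.1), np.float64(-117.3)), (np.float64(-101.9), np.float64(-91.3)), (np.float64(124.5), np.float64(135.7))]
-30 [(np.float64(-133.9), np.float64(-115.5)), (np.float64(-102.8), np.float64(-91.0)), (np.float64(124.7), np.float64(136.9))]
-20 [(np.float64(-133.2), np.float64(-114.2)), (np.float64(-103.3), np.float64(-90.6)), (np.float64(29.6), np.float64(109.7)), (np.float64(124.6), np.float64(136.6))]
-10 [(np.float64(-130.3), np.float64(-112.8)), (np.float64(-102.6), np.float64(-90.9)), (np.float64(21.0), np.float64(26.7)), (np.float64(45.9), np.float64(48.9)), (np.float64(90.9), np.float64(94.1)), (np.float64(116.4), np.float64(122.7)), (np.float64(125.3), np.float64(136.3))]
0 [(np.float64(-129.7), np.float64(-111.1)), (np.float64(-102.3), np.float64(-90.7)), (np.float64(19.9), np.float64(22.3)), (np.float64(45.8), np.float64(48.4)), (np.float64(90.8), np.float64(93.4
[... 239 characters left out ...]
55.5)), (np.float64(71.3), np.float64(75.5)), (np.float64(87.6), np.float64(94.2)), (np.float64(111.3), np.float64(121.4)), (np.float64(124.7), np.float64(136.5))]
20 [(np.float64(-126.6), np.float64(-108.4)), (np.float64(-102.9), np.float64(-90.7)), (np.float64(124.9), np.float64(136.5))]
30 [(np.float64(-125.8), np.float64(-106.9)), (np.float64(-102.7), np.float64(-90.7)), (np.float64(124.8), np.float64(137.1))]
40 [(np.float64(-123.5), np.float64(-105.5)), (np.float64(124.9), np.float64(135.7))]
x ext wall/bar -44.512523296630846 45.481450597821286
stop x -59.18875759829093 38.65602189294907 n 679
plate x pct [-45.94481266 -44.76522991 -44.41759382  42.57198951  43.52504633
  43.60998837]
```

```bash
python3 - <<'E'
from h import *
f=np.load('w4.npz'); im,d,K,D,T=[f[k] for k in('im','d','K','D','T')]
P=cloud(d,K,D,T); a=np.radians(28.3); ex=np.array([np.cos(a),np.sin(a)]); ey=np.array([-ex[1],ex[0]])
t=np.array([.4771,-.1160])
Q=P[205:300,200:470].reshape(-1,3); q=(Q[:,:2]-t)*1000; x=q@ex;y=q@ey
k=(Q[:,2]>.262)&(Q[:,2]<.285); print(k.sum(),np.median(Q[k,2]))
print('y pct',np.percentile(y[k],[0,1,50,99,100]).round(1),'x',np.percentile(x[k],[0,1,50,99,100]).round(1))
k2=k&(x>14); print('long side x', np.percentile(x[k2],[5,50,95]), 'slope',np.polyfit(y[k2&(abs(y+20)<35)],x[k2&(abs(y+20)<35)],1))
for y0 in range(-80,50,8): 
    s=k&(abs(y-y0)<4); print(y0,s.sum(),x[s].min().round(1) if s.any() else'',x[s].max().round(1) if s.any() else '',end='; ')
# predicted from the pick: die centre rel. TCP at pick in die frame
e=np.radians(19); dx=np.array([466.2-459.9,220.4-239.3]); print('pred',dx@[np.cos(e),np.sin(e)],dx@[-np.sin(e),np.cos(e)])
E
```

```text
3495 0.2724110457680611
y pct [-71.7 -70.2 -11.3  28.1  32.3] x [-8.4 -6.5 14.8 16.5 16.9]
long side x [14.32069015 15.74838606 16.31618953] slope [1.99098997e-04 1.56527987e+01]
-80 0  ; -72 262 -7.2 9.3; -64 216 -8.4 15.8; -56 190 12.7 16.8; -48 211 7.9 16.9; -40 237 4.8 16.4; -32 203 13.0 16.7; -24 209 13.1 16.5; -16 203 13.0 16.5; -8 360 7.9 16.6; 0 549 -7.4 16.5; 8 404 8.0 16.5; 16 218 12.8 16.7; 24 197 9.9 16.1; 32 36 5.8 11.9; 40 0  ; 48 0  ; pred -0.1964710929645564 -19.921380451907186
```

The held die is parallel to the tool, with its centre at tool (−0.5, +19.7) mm. I'm descending over the free place to check from close by.

Emit:
arm_command:
  series:
    - [[-6,12,40],0]
    - [[-6,12,80],0]
    - [[-6,12,120],0]
    - [[-6,12,160],0]
    - [[-6,12,180],0]

```text
time_s: 6.85
tool_pos: [0.4754, -0.1277, 0.0765]
tool_rot: [-179.8, 0.2, 28.4]
force: [-0.3, 0.7, -1.4]
grip_width: 0.0027
grasp_force: 40.0
```

Emit:
arm_command:
  series:
    - [[0,0,0],0]
    - [[0,0,0],0]
    - [[0,0,0],0]
    - [[0,0,0],0]
    - [[0,0,0],0]

```text
time_s: 7.35
tool_pos: [0.4783, -0.1307, 0.0806]
tool_rot: [179.9, -0.1, 28.2]
force: [0.7, -0.5, -2.0]
grip_width: 0.0028
grasp_force: 40.0
```

```bash
cat > chk.py <<'E'
from h import *
im,d,K,D,T=cam('wrist'); np.savez('w5.npz',im=im,d=d,K=K,D=D,T=T)
o=env.get_obs();print(o['tool_pos'],o['tool_rot'],o['force'],o['time_s'])
cv2.imwrite('pics/w5.png',cv2.resize(im[100:300,120:520],None,fx=2,fy=2))
P=cloud(d,K,D,T); a=np.radians(28.3); ex=np.array([np.cos(a),np.sin(a)]); ey=np.array([-ex[1],ex[0]])
Q=P[60:290,100:560].reshape(-1,3); q=(Q[:,:2]-o['tool_pos'][:2])*1000; x=q@ex;y=q@ey
zt=o['tool_pos'][2]+.0155
h=abs(Q[:,2]-zt)<.006; print('held y',y[h].min().round(1),y[h].max().round(1),'xmax',np.percentile(x[h],98).round(1))
k=(Q[:,2]>.024)&(Q[:,2]<.042)&~h
for x0 in range(6,46,6):
    s=k&(abs(x-x0)<3); ys=np.sort(y[s]); seg=np.split(ys,np.where(np.diff(ys)>1.5)[0]+1)
    print(x0,[(float(t[0].round(1)),float(t[-1].round(1))) for t in seg if len(t)>4])
s=(Q[:,2]>.0095)&(Q[:,2]<.0145)&(x>15)&(x<30); print('lugs'); 
ys=np.sort(y[s]); seg=np.split(ys,np.where(np.diff(ys)>3)[0]+1)
for t in seg:
    if len(t)>8:
        kk=s&(y>=t[0])&(y<=t[-1]); print(t[0].round(1),t[-1].round(1),'x',np.percentile(x[kk],[2,98]).round(1))
E
python3 chk.py
```

```text
[ 0.47807151 -0.13065435  0.08028055] [ 1.79914608e+02 -5.42000625e-02  2.82317505e+01] [-0.15601745 -0.52067961 -1.81550779] 7.4
held y -71.4 31.8 xmax 17.1
6 [(-111.2, -92.6), (-86.4, -73.9), (37.8, 45.9), (62.7, 65.3), (107.1, 110.1), (133.4, 154.6)]
12 [(-110.5, -91.6), (-86.0, -73.9), (41.3, 136.5), (141.9, 154.3)]
18 [(-109.7, -90.7), (-85.8, -73.7), (141.8, 155.1)]
24 [(-108.7, -90.1), (-85.6, -73.7), (141.7, 154.4)]
30 [(-107.7, -88.3), (-85.2, -73.8), (142.4, 155.1)]
36 [(-107.3, -88.0), (-85.1, -73.8), (142.2, 154.9)]
42 [(-106.3, -87.9)]
lugs
-74.7 -73.7 x [15.4 29. ]
-59.6 -37.6 x [17.8 25.3]
8.9 29.8 x [17.9 25.1]
45.4 67.2 x [17.  25.1]
113.0 135.5 x [17.3 25. ]
141.8 143.5 x [15.4 29.7]
178.5 181.8 x [15.2 29.3]
```

View pics/w5.png

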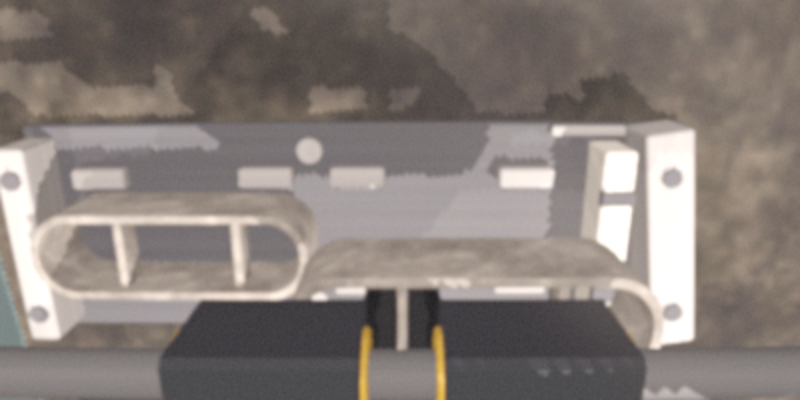

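The held die spans −71.5 to 32.5 mm and the slot about −73.7 to 36.3 mm. I'm shifting (−1, −1) mm and lowering.

Emit:
arm_command:
  series:
    - [[-1,-1,15],0]
    - [[-1,-1,35],0]
    - [[-1,-1,48],0]
    - [[-1,-1,54],0]
    - [[-1,-1,57],0]

```text
time_s: 7.9
tool_pos: [0.476, -0.13, 0.0219]
tool_rot: [-180.0, 0.0, 28.2]
force: [-0.0, -0.0, -2.0]
grip_width: 0.0024
grasp_force: 40.0
```

Emit:
arm_command:
  series:
    - [[0,0,1],0]
    - [[0,0,2],0]
    - [[0,0,3],0]
    - [[0,0,3],0]
    - [[0,0,3],0]

```text
time_s: 8.4
tool_pos: [0.4766, -0.1301, 0.0213]
tool_rot: [179.9, 0.0, 28.2]
force: [-5.4, 0.6, 11.5]
grip_width: 0.0028
grasp_force: 40.0
```

It is seated on the plate; resting on a lug would have stopped it 6 mm higher. I'm releasing it and backing off.

Emit:
arm_command:
  series:
    - [[0,0,-2],0]
    - [[0,0,-2],0]
    - [[0,0,-2],0]
    - [[0,0,-2],0]
    - [[0,0,-2],0]
  grip: 0.7

```text
time_s: 8.9
tool_pos: [0.4761, -0.1301, 0.0213]
tool_rot: [180.0, 0.0, 28.2]
force: [-0.5, -0.4, 0.2]
grip_width: 0.0127
grasp_force: 0.0
```

Emit:
arm_command:
  series:
    - [[0,0,-10],0]
    - [[0,0,-40],0]
    - [[-10,0,-85],0]
    - [[-30,0,-130],0]
    - [[-40,0,-160],0]

```text
time_s: 9.4
tool_pos: [0.441, -0.1497, 0.1851]
tool_rot: [179.8, -0.1, 28.2]
force: [-0.6, 0.7, 0.3]
grip_width: 0.0129
grasp_force: 0.0
```

```bash
python3 - <<'E'
from h import *
from chase import boxes
im,d,K,D,T=cam('wrist'); np.savez('w6.npz',im=im,d=d,K=K,D=D,T=T)
o=env.get_obs();print(o['tool_pos'],o['tool_rot'],o['force'],o['grip_width'],o['time_s'])
cv2.imwrite('pics/w6.png',im)
P=cloud(d,K,D,T); a=np.radians(28.3); ex=np.array([np.cos(a),np.sin(a)]); ey=np.array([-ex[1],ex[0]])
Q=P[:250].reshape(-1,3); q=(Q[:,:2]-[.469,-.116])*1000; x=q@ex;y=q@ey
k=(Q[:,2]>.0225)&(Q[:,2]<.045)&(abs(x)<50)&(abs(y)<150)
for x0 in range(-42,46,7):
    s=k&(abs(x-x0)<2); ys=np.sort(y[s]); seg=np.split(ys,np.where(np.diff(ys)>1.8)[0]+1)
    print(x0,[(float(t[0].round(1)),float(t[-1].round(1))) for t in seg if len(t)>3])
s=k&(y<0)&(y>-88); print('die B x',np.percentile(x[s],[1,99]).round(1),'z',np.percentile(Q[s,2],[5,50,95]).round(4)); s=k&(y<115)&(y>30); print('die A x',np.percentile(x[s],[1,99]).round(1),np.percentile(Q[s,2],[5,50,95]).round(4))
E
```

```text
[ 0.4423038  -0.15136197  0.18918306] [179.47960822  -0.24424984  28.14611165] [ 0.52139795 -1.59596771  3.58257959] 0.012971630182141812 9.45
-42 [(-136.0, -117.6), (125.4, 128.4), (130.6, 137.0)]
-35 [(-133.9, -116.8), (-102.7, -91.0), (124.8, 137.1)]
-28 [(-133.4, -115.8), (-102.5, -91.0), (125.2, 136.8)]
-21 [(-132.6, -114.9), (-103.4, -90.8), (35.5, 39.8), (44.1, 50.6), (52.6, 57.0), (125.0, 138.2)]
-14 [(-132.2, -113.5), (-102.4, -91.2), (-81.5, 12.9), (23.6, 35.0), (45.0, 49.2), (72.9, 120.3), (125.2, 136.6)]
-7 [(-130.4, -112.4), (-102.8, -91.0), (-85.6, -81.5), (-60.7, -57.6), (-15.8, -13.6), (13.0, 17.0), (19.9, 23.2), (45.7, 48.5), (89.8, 92.6), (119.9, 124.8), (127.6, 135.5)]
0 [(-129.4, -111.8), (-103.1, -91.1), (-86.4, -83.7), (-60.3, -57.7), (-15.8, -13.6), (15.2, 17.9), (19.8, 22.0), (45.7, 48.0), (89.7, 93.2), (121.3, 124.9), (128.5, 136.6)]
7 [(-128.7, -110.5), (-102.8, -90.9), (-85.8, -80.6), (-60.1, -57.8), (-15.8, -13.7), (13.3, 16.5), (20.9, 26.9), (45.7, 48.6), (89.8, 92.8), (117.5, 122.9), (125.6, 136.1)]
14 [(-127.8, -109.2), (-103.5, -91.2), (-81.1, 13.4), (26.9, 116.5), (125.4, 136.3)]
21 [(-125.0, -108.3), (-103.4, -91.1), (124.6, 137.1)]
28 [(-124.7, -107.4), (-103.3, -91.0), (124.6, 134.4), (136.2, 137.1)]
35 [(-124.0, -106.8), (-102.8, -91.1), (124.8, 136.7)]
42 [(-123.4, -106.1)]
die B x [-17.2  16.6] z [0.0261 0.036  0.0379]
die A x [-19.2  15.5] [0.024  0.0347 0.0377]
```

View pics/w6.png

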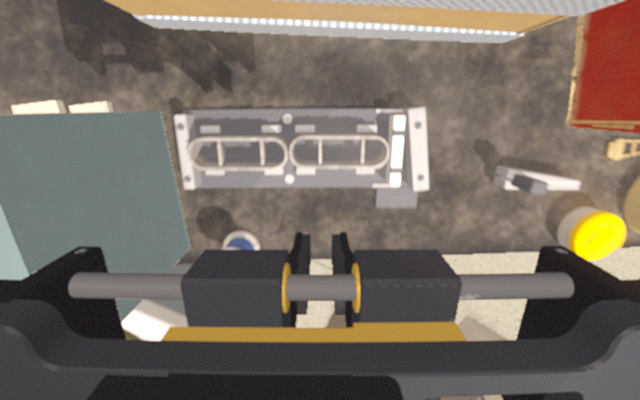

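Both dies lie in the row: die A at (238,153), die B at (338,153), the bar at (397,150). The wedge is fully visible at (537,180), with its head at (525,183) and the tin beside it at (590,232). Now I'm measuring the wedge.

```bash
cat > wedge.py <<'E'
from h import *
def meas(name,c0=(.566,-.372)):
    f=np.load(name); d,K,D,T=[f[k] for k in('d','K','D','T')]
    P=cloud(d,K,D,T); z=P[...,2]; near=np.hypot(P[...,0]-c0[0],P[...,1]-c0[1])<.062
    out={}
    for nm,lo,hi in(('body',.016,.03),('head',.05,.066)):
        m=(near&(z>lo)&(z<hi)).astype(np.uint8); n,l,st,c=cv2.connectedComponentsWithStats(m,connectivity=8)
        W=np.vstack([P[l==i] for i in range(1,n) if st[i,4]>25]); r=cv2.minAreaRect((W[:,:2]*1000).astype(np.float32))
        print(nm,len(W),'z',np.median(W[:,2]).round(4),np.round(r[0],1),np.round(r[1],1),round(r[2],1),W[:,:2].mean(0).round(4)); out[nm]=W
    h=out['head'][:,:2]; B=np.vstack(list(out.values()))[:,:2]
    best=None
    for yaw in np.arange(-80,-50,.5):   # straight +y face: tightest edge
        a=np.radians(yaw); ex=np.array([np.cos(a),np.sin(a)]); ey=np.array([-ex[1],ex[0]])
        x=B@ex*1000; y=B@ey*1000; bins=((x-x.min())//6).astype(int)
        top=np.array([np.percentile(y[bins==b],96) for b in range(1,14) if (bins==b).sum()>5])
        s=top.std()
        if best is None or s<best[0]: best=(s,yaw,np.median(top),x.min(),x.max())
    s,yaw,yt,x0,x1=best; a=np.radians(yaw); ex=np.array([np.cos(a),np.sin(a)]); ey=np.array([-ex[1],ex[0]])
    cx=(x0+x1)/2; cy=yt-8; ctr=(ex*cx+ey*cy); print('yaw',yaw,'std',s.round(2),'len',x1-x0,'centre',ctr.round(1),'head pred',(ctr+ex*-30+ey*-2.4).round(1))
    hr=(h*1000-ctr); print('head meas in wedge x',np.percentile(hr@ex,[2,98]).round(1),'y',np.percentile(hr@ey,[2,98]).round(1))
if __name__=='__main__':
    for n in('w1.npz','w4.npz','w6.npz'): meas(n)
    Q=[]
    for n in('top0','side0'):
        f=np.load(n+'.npz'); d,K,D,T=[f[k] for k in('d','K','D','T')]; Q.append(cloud(cv2.medianBlur(d,3),K,D,T).reshape(-1,3))
    Q=np.vstack(Q); Q=Q[(Q[:,2]>.085)&(Q[:,2]<.4)]; a=np.radians(-66); e=np.array([np.cos(a),np.sin(a)]); n_=np.array([-e[1],e[0]]); q=Q[:,:2]-[.555,-.344]
    x=q@e; y=q@n_; k=abs(x)<.05; print('body dir clear y+',y[k&(y>0)].min(),'y-',y[k&(y<0)].max() if (k&(y<0)).any() else None)
    go(.555,-.344,.15,-66)
E
python3 wedge.py
```

```text
body 534 z 0.0245 [ 568.  -369.2] [22.2 90.7] 26.7 [ 0.5664 -0.3669]
head 164 z 0.0583 [ 553.9 -341.8] [14.3 18. ] 23.7 [ 0.5537 -0.3405]
yaw -70.0 std 0.21 len 91.16079313286309 centre [ 566.3 -370.2] head pred [ 553.7 -342.8]
head meas in wedge x [-39.4 -22.2] y [-8.7  4.7]
body 563 z 0.0246 [ 567.8 -369.1] [22.6 90.4] 26.6 [ 0.5666 -0.3677]
head 166 z 0.0583 [ 553.2 -342.1] [14.5 18.4] 20.5 [ 0.5535 -0.3399]
yaw -70.5 std 0.19 len 91.60857998988763 centre [ 565.6 -369.8] head pred [ 553.3 -342.3]
head meas in wedge x [-39.  -22.1] y [-8.5  4.6]
body 776 z 0.0246 [ 566.1 -370.3] [23.2 91.9] 24.1 [ 0.5656 -0.3643]
head 304 z 0.0582 [ 553.7 -342.4] [14.4 20.6] 19.9 [ 0.5532 -0.34  ]
yaw -69.5 std 0.38 len 92.06875730344791 centre [ 566.2 -370. ] head pred [ 553.4 -342.8]
head meas in wedge x [-39.8 -22.1] y [-8.8  4.9]
body dir clear y+ 0.10840343905896001 y- -0.33192186675385865
shift [  8.3 222.7  41.2] turn 1.6432
```

The wedge measures the same in all three views: yaw −70°, head at (0.5535, −0.3425). I'm going over it and turning.

Emit:
arm_command:
  series:
    - [[2,40,0],0.14]
    - [[4,85,0],0.28]
    - [[6,130,0],0.42]
    - [[7,175,0],0.56]
    - [[8,221,0],0.7]
  grip: 0.1

```text
time_s: 9.95
tool_pos: [0.5532, -0.3414, 0.1816]
tool_rot: [180.0, -0.0, -12.2]
force: [0.4, 0.2, 0.8]
grip_width: 0.0375
grasp_force: 0.0
```

Emit:
arm_command:
  series:
    - [[0,0,0],0.14]
    - [[0,0,0],0.28]
    - [[0,0,0],0.42]
    - [[0,0,0],0.56]
    - [[0,0,0],0.7]

```text
time_s: 10.45
tool_pos: [0.5526, -0.3396, 0.1815]
tool_rot: [-180.0, 0.0, -52.3]
force: [0.1, -0.3, -0.3]
grip_width: 0.0394
grasp_force: 0.0
```

Emit:
arm_command:
  series:
    - [[0,0,0],0.14]
    - [[0,0,0],0.28]
    - [[0,0,0],0.313]
    - [[0,0,0],0.313]
    - [[0,0,0],0.313]

```text
time_s: 10.95
tool_pos: [0.5526, -0.3397, 0.1815]
tool_rot: [-180.0, -0.0, -69.8]
force: [0.0, 0.6, -0.7]
grip_width: 0.0391
grasp_force: 0.0
```

```bash
python3 - <<'E'
from h import *
import wedge
im,d,K,D,T=cam('wrist'); np.savez('w7.npz',im=im,d=d,K=K,D=D,T=T); cv2.imwrite('pics/w7.png',im)
o=env.get_obs();print(o['tool_pos'],o['tool_rot'],o['grip_width'],o['qpos'].round(0),o['time_s'])
try: wedge.meas('w7.npz')
except Exception as e: print(e)
go(.5535,-.3425,.100,-70)
E
```

```text
[ 0.55254995 -0.33973193  0.18148813] [-1.79991761e+02 -3.88493084e-04 -6.98490892e+01] 0.038794096227666684 [  40.   20.  -14.   87.    5.   74. -134.] 11.0
body 1016 z 0.0251 [ 569.1 -369.4] [22.6 89.2] 27.8 [ 0.568  -0.3739]
head 262 z 0.0588 [ 553.8 -343. ] [13.2 17.4] 20.1 [ 0.5541 -0.3438]
yaw -70.0 std 0.26 len 89.9918221535313 centre [ 566.1 -370. ] head pred [ 553.6 -342.6]
head meas in wedge x [-37.8 -21.1] y [-8.9  4.2]
shift [ 2.9  0.1 81.5] turn 0.0026
```

Emit:
arm_command:
  series:
    - [[3,0,45],0]
    - [[3,0,90],0]
    - [[3,0,120],0]
    - [[3,0,135],0]
    - [[3,0,145],0]

```text
time_s: 11.5
tool_pos: [0.5532, -0.3425, 0.0353]
tool_rot: [180.0, 0.1, -69.9]
force: [0.4, -0.2, 0.2]
grip_width: 0.039
grasp_force: 0.0
```

Emit:
arm_command:
  series:
    - [[0,0,0],0]
    - [[0,0,0],0]
    - [[0,0,0],0]
    - [[0,0,0],0]
    - [[0,0,0],0]
  grip: 1
  grip_force: 60

```text
time_s: 12.0
tool_pos: [0.5543, -0.3432, 0.0379]
tool_rot: [-179.9, -0.1, -69.9]
force: [-0.5, 0.3, 3.4]
grip_width: 0.0135
grasp_force: 60.0
```

Emit:
arm_command:
  series:
    - [[0,0,0],0]
    - [[0,0,-3],0]
    - [[0,0,-15],0]
    - [[0,0,-35],0]
    - [[0,0,-70],0]

```text
time_s: 12.5
tool_pos: [0.5514, -0.3415, 0.1045]
tool_rot: [179.8, 0.3, -69.9]
force: [0.1, -0.1, -1.9]
grip_width: 0.0136
grasp_force: 60.0
```

The wedge is held; the width of 13.5 mm and the weight both check. I'm lifting, turning to the chase yaw and moving to the entry side.

Emit:
arm_command:
  series:
    - [[0,0,-40],0]
    - [[0,0,-80],0]
    - [[-20,20,-115],-0.12]
    - [[-45,45,-115],-0.26]
    - [[-70,72,-115],-0.4]

```text
time_s: 13.0
tool_pos: [0.4617, -0.3011, 0.2231]
tool_rot: [-180.0, -0.1, -46.6]
force: [-0.8, 0.3, -1.0]
grip_width: 0.0135
grasp_force: 60.0
```

```bash
python3 - <<'E'
from h import *
go(.4095,-.2797,.215,28.3)
E
```

```text
shift [-51.4  23.3   8. ] turn -1.3074
```

Emit:
arm_command:
  series:
    - [[-10,5,0],-0.14]
    - [[-20,9,0],-0.28]
    - [[-30,14,0],-0.42]
    - [[-40,19,0],-0.56]
    - [[-51,23,0],-0.7]

```text
time_s: 13.5
tool_pos: [0.4094, -0.2798, 0.2216]
tool_rot: [180.0, 0.0, -6.6]
force: [-0.5, -0.6, -1.5]
grip_width: 0.0135
grasp_force: 60.0
```

Emit:
arm_command:
  series:
    - [[0,0,20],-0.14]
    - [[0,0,50],-0.28]
    - [[0,0,80],-0.42]
    - [[0,0,110],-0.56]
    - [[0,0,130],-0.607]

```text
time_s: 14.0
tool_pos: [0.409, -0.2792, 0.0896]
tool_rot: [-179.9, 0.1, 28.1]
force: [-0.5, 0.4, -2.0]
grip_width: 0.0136
grasp_force: 60.0
```

```bash
cat > wchk.py <<'E'
from h import *
im,d,K,D,T=cam('wrist'); np.savez('w8.npz',im=im,d=d,K=K,D=D,T=T)
o=env.get_obs();print(o['tool_pos'],o['tool_rot'],o['force'],o['time_s'])
cv2.imwrite('pics/w8.png',cv2.resize(im[60:360,120:520],None,fx=2,fy=2))
P=cloud(d,K,D,T); a=np.radians(28.3); ex=np.array([np.cos(a),np.sin(a)]); ey=np.array([-ex[1],ex[0]])
t=o['tool_pos']; q=(t[:2]-[.469,-.116])*1000; print('TCP temp',q@ex,q@ey,'wedge centre',q@ex+30,q@ey+2.4)
Q=P[:300].reshape(-1,3); q=(Q[:,:2]-[.469,-.116])*1000; x=q@ex;y=q@ey
k=(Q[:,2]>.020)&(Q[:,2]<t[2]+.0)&(abs(y+105)<45)
for x0 in range(-118,46,8):
    s=k&(abs(x-x0)<2); ys=np.sort(y[s]); seg=np.split(ys,np.where(np.diff(ys)>1.3)[0]+1)
    print(x0,[(float(u[0].round(1)),float(u[-1].round(1)),float((np.median(Q[s&(y>=u[0])&(y<=u[-1]),2])*1000).round(1))) for u in seg if len(u)>5])
E
python3 wchk.py
```

```text
[ 0.40740414 -0.27821444  0.08690579] [-179.63629722    0.18394222   28.13840322] [-1.29348683  0.64642594 -3.75704876] 14.05
TCP temp -131.13771771576873 -113.62427040050478 wedge centre -101.13771771576873 -111.22427040050478
-118 [(-129.1, -125.4, 84.6), (-122.4, -98.5, 76.7)]
-110 [(-121.6, -103.4, 76.5)]
-102 [(-120.4, -103.6, 76.4)]
-94 [(-119.2, -103.8, 76.5)]
-86 [(-118.3, -103.9, 76.5)]
-78 [(-117.1, -103.5, 76.5)]
-70 [(-116.1, -103.6, 76.4)]
-62 [(-114.8, -103.8, 76.4)]
-54 [(-113.6, -103.9, 75.8)]
-46 []
-38 [(-135.6, -117.0, 28.9), (-102.9, -91.3, 28.4)]
-30 [(-133.9, -116.3, 29.4), (-103.1, -91.0, 28.8)]
-22 [(-133.0, -114.9, 29.0), (-103.2, -90.8, 30.5)]
-14 [(-132.2, -113.5, 28.8), (-103.1, -91.6, 29.0), (-83.0, -60.2, 36.5)]
-6 [(-130.7, -112.2, 28.7), (-103.0, -91.6, 28.7), (-87.1, -82.2, 36.1), (-61.4, -60.3, 29.5)]
2 [(-129.8, -111.5, 28.9), (-102.9, -92.0, 29.0), (-87.3, -83.8, 36.4), (-61.9, -60.0, 29.7)]
10 [(-128.3, -110.2, 28.9), (-102.9, -91.6, 28.8), (-84.5, -76.8, 36.7), (-61.8, -60.1, 29.5)]
18 [(-127.5, -108.9, 28.9), (-103.4, -91.4, 30.4)]
26 []
34 []
42 []
```

View pics/w8.png

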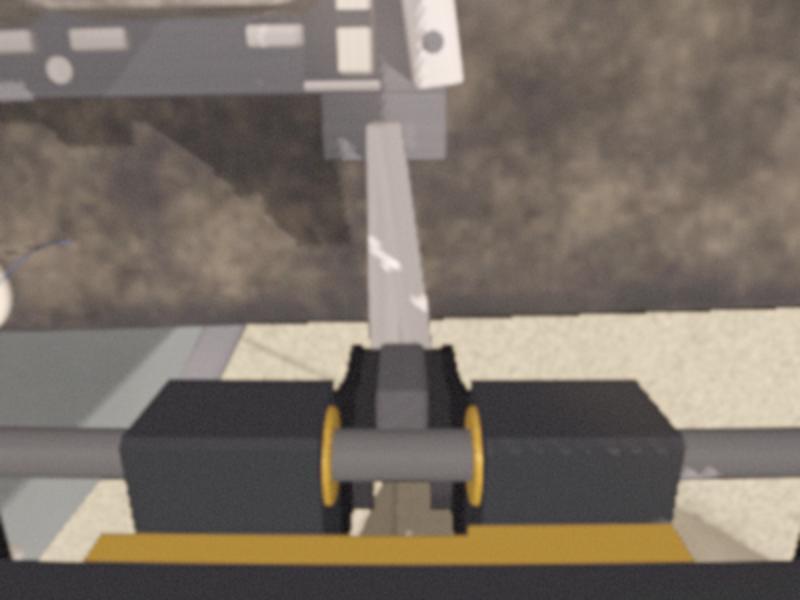

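The wedge points at the gap with its thin end at crop (385,125), over the tongue at (385,125). Its straight face is parallel to the bar and needs about a 2 mm shift towards the wall. I'm lowering it onto the tongue.

Emit:
arm_command:
  series:
    - [[0,2,10],0]
    - [[0,2,20],0]
    - [[0,2,30],0]
    - [[0,2,38],0]
    - [[0,2,40],0]

```text
time_s: 14.55
tool_pos: [0.4107, -0.2816, 0.0505]
tool_rot: [-179.9, 0.0, 27.9]
force: [-0.1, 1.2, -1.7]
grip_width: 0.014
grasp_force: 60.0
```

```bash
python3 wchk.py
```

```text
[ 0.41077856 -0.28158926  0.05064426] [-1.79942452e+02  3.04451682e-02  2.78853000e+01] [-0.60764704 -0.39421155 -1.83506062] 14.6
TCP temp -129.76657918721145 -118.19549500485758 wedge centre -99.76657918721145 -115.79549500485757
-118 [(-132.3, -128.1, 47.3), (-125.4, -100.9, 37.7)]
-110 [(-124.5, -106.4, 37.6)]
-102 [(-123.5, -106.6, 37.4)]
-94 [(-122.3, -106.8, 37.5)]
-86 [(-121.4, -107.0, 37.6)]
-78 [(-120.4, -106.6, 37.4)]
-70 [(-119.1, -106.8, 37.5)]
-62 [(-118.0, -107.0, 37.3)]
-54 [(-116.9, -107.2, 37.0)]
-46 [(-123.9, -118.7, 28.4)]
-38 [(-135.6, -117.5, 28.9), (-103.1, -91.5, 28.4)]
-30 [(-134.2, -115.9, 29.3), (-103.2, -91.7, 28.9)]
-22 [(-133.0, -114.8, 29.0), (-103.3, -91.5, 30.4)]
-14 [(-132.4, -113.8, 28.9), (-103.2, -92.1, 28.9), (-83.6, -60.1, 36.1)]
-6 [(-131.1, -112.3, 29.0), (-103.7, -91.8, 29.0), (-86.9, -82.6, 35.3), (-61.6, -60.1, 28.8)]
2 [(-129.9, -111.2, 28.9), (-103.5, -91.6, 28.9), (-87.2, -83.6, 36.4), (-61.4, -60.1, 29.2)]
10 [(-128.7, -110.2, 28.8), (-103.4, -91.3, 28.6), (-81.3, -77.3, 23.1), (-61.9, -60.2, 27.1)]
18 []
26 []
34 []
42 []
```

Emit:
arm_command:
  series:
    - [[0,-1,2],-0.006]
    - [[0,-1.3,4],-0.006]
    - [[0,-1.3,5],-0.006]
    - [[2,-1.3,5],-0.006]
    - [[5,-1.3,5],-0.006]

```text
time_s: 15.1
tool_pos: [0.4151, -0.2785, 0.0465]
tool_rot: [180.0, 0.0, 28.2]
force: [0.6, 0.1, -2.1]
grip_width: 0.0137
grasp_force: 60.0
```

Emit:
arm_command:
  series:
    - [[4,0,0.3],0]
    - [[8,0,0.6],0]
    - [[12,0,1],0]
    - [[15,0,1],0]
    - [[15,0,1],0]

```text
time_s: 15.6
tool_pos: [0.4288, -0.2709, 0.0454]
tool_rot: [180.0, -0.0, 28.3]
force: [0.0, -0.1, -1.5]
grip_width: 0.0135
grasp_force: 60.0
```

```bash
python3 wchk.py
```

```text
[ 0.42838133 -0.27107633  0.04529742] [-1.79997579e+02  3.53011622e-03  2.82670789e+01] [ 0.28875547  0.92119595 -2.05057062] 15.65
TCP temp -109.28368298418911 -117.28436216628606 wedge centre -79.28368298418911 -114.88436216628605
-118 []
-110 []
-102 [(-126.8, -119.7, 32.6), (-117.9, -105.2, 32.4)]
-94 [(-124.5, -105.3, 32.4)]
-86 [(-123.3, -105.4, 32.3)]
-78 [(-122.1, -105.7, 32.4)]
-70 [(-120.9, -105.7, 32.4)]
-62 [(-119.7, -105.9, 32.4)]
-54 [(-118.5, -105.4, 32.4)]
-46 [(-122.0, -119.0, 28.3), (-117.2, -105.6, 32.3)]
-38 [(-135.5, -105.7, 29.5), (-103.2, -91.5, 28.7)]
-30 [(-134.6, -116.0, 29.4), (-103.3, -91.1, 28.8)]
-22 [(-133.2, -114.9, 28.9), (-103.2, -91.2, 30.3)]
-14 [(-131.8, -113.8, 29.0), (-103.1, -91.2, 28.9), (-83.5, -60.1, 36.5)]
-6 [(-130.5, -112.7, 29.0), (-103.1, -91.6, 28.9), (-87.0, -83.0, 35.9), (-61.3, -60.0, 28.9)]
2 [(-129.7, -111.1, 28.9), (-103.1, -91.3, 28.7), (-87.3, -83.7, 36.4), (-61.9, -60.0, 29.5)]
10 [(-128.6, -110.1, 28.9), (-103.2, -91.8, 28.9), (-85.1, -77.0, 36.8), (-61.5, -60.0, 29.0)]
18 [(-127.3, -109.1, 28.9), (-103.6, -91.2, 30.4), (-73.8, -60.1, 36.8)]
26 [(-126.1, -107.6, 29.4), (-103.5, -91.1, 28.7)]
34 []
42 []
```

The thin end is in the gap with about 2 mm clear on the bar side and 1.5 mm on the wall side, and the underside about 1.5 mm above the plate. I'm lowering to contact, then driving along the wall line.

Emit:
arm_command:
  series:
    - [[0,0,0.5],0]
    - [[0,0,1],0]
    - [[0,0,1.5],0]
    - [[0,0,1.8],0]
    - [[0,0,1.8],0]

```text
time_s: 16.15
tool_pos: [0.4281, -0.2716, 0.0438]
tool_rot: [180.0, 0.0, 28.2]
force: [-1.7, 0.1, 0.7]
grip_width: 0.0139
grasp_force: 60.0
```

Emit:
arm_command:
  series:
    - [[3,0,0],0]
    - [[6,-0.3,0],0]
    - [[9,-0.8,0],0]
    - [[12,-1.2,0],0]
    - [[15,-1.6,0],0]

```text
time_s: 16.65
tool_pos: [0.4408, -0.263, 0.0438]
tool_rot: [180.0, 0.0, 28.2]
force: [-3.9, -1.7, 5.2]
grip_width: 0.0133
grasp_force: 60.0
```

Emit:
arm_command:
  series:
    - [[3,-0.6,0],0]
    - [[6,-1.1,-0.1],0]
    - [[9,-1.6,-0.2],0]
    - [[12,-2,-0.2],0]
    - [[15,-2.4,-0.2],0]

```text
time_s: 17.15
tool_pos: [0.453, -0.2537, 0.0438]
tool_rot: [180.0, 0.0, 28.2]
force: [-2.7, -2.6, 4.5]
grip_width: 0.0136
grasp_force: 60.0
```

```bash
python3 wchk.py | head -24
```

```text
[ 0.45362302 -0.25316509  0.04384026] [ 1.79968472e+02 -4.56578915e-02  2.82587969e+01] [-1.2719899  -2.38163904  3.51502924] 17.2
TCP temp -78.56743302557652 -113.48071115159331 wedge centre -48.56743302557652 -111.0807111515933
-118 []
-110 []
-102 []
-94 []
-86 []
-78 []
-70 [(-127.7, -96.5, 37.3)]
-62 [(-119.9, -101.8, 30.9)]
-54 [(-119.4, -101.9, 30.8)]
-46 [(-121.0, -102.1, 30.9)]
-38 [(-135.0, -90.0, 29.3)]
-30 [(-134.2, -90.2, 29.6)]
-22 [(-133.4, -89.6, 30.1)]
-14 [(-131.8, -90.3, 29.2), (-82.9, -60.3, 36.3)]
-6 [(-130.4, -90.0, 29.1), (-86.6, -82.5, 36.2), (-61.6, -60.1, 29.6)]
2 [(-129.6, -111.4, 28.9), (-101.8, -89.6, 28.8), (-86.9, -83.3, 36.0), (-61.4, -60.0, 29.6)]
10 [(-128.3, -110.3, 28.8), (-101.8, -90.1, 28.6), (-84.9, -78.1, 36.5), (-61.4, -60.1, 29.6)]
18 [(-127.0, -109.2, 28.7), (-101.7, -89.5, 30.4), (-63.9, -60.2, 36.6)]
26 [(-126.2, -107.6, 29.4), (-101.7, -89.9, 28.9)]
34 [(-125.0, -106.6, 28.9), (-101.6, -90.4, 28.8)]
42 [(-123.8, -105.6, 28.9)]
```

The bar is now sliding with the wedge. I'm continuing to drive along the wall slope.

Emit:
arm_command:
  series:
    - [[3,-0.4,0],0]
    - [[6,-0.8,0],0]
    - [[9,-1.2,0],0]
    - [[12,-1.6,0],0]
    - [[15,-2,0],0]

```text
time_s: 17.7
tool_pos: [0.4652, -0.2447, 0.0438]
tool_rot: [180.0, 0.0, 28.2]
force: [-2.7, -2.3, 5.1]
grip_width: 0.0137
grasp_force: 60.0
```

Emit:
arm_command:
  series:
    - [[3,-0.4,0],0]
    - [[6,-0.8,0],0]
    - [[9,-1.3,0],0]
    - [[12,-1.7,0],0]
    - [[14,-2,0],0]

```text
time_s: 18.2
tool_pos: [0.4762, -0.2366, 0.0438]
tool_rot: [180.0, 0.1, 28.2]
force: [-4.1, -3.5, 6.0]
grip_width: 0.0135
grasp_force: 60.0
```

```bash
python3 wchk.py
```

```text
[ 0.47654817 -0.23628799  0.04381755] [1.79985025e+02 2.72147398e-02 2.82558711e+01] [-3.16418205 -2.71495803  5.10408333] 18.25
TCP temp -50.381128153762155 -109.48934488806523 wedge centre -20.381128153762155 -107.08934488806523
-118 []
-110 []
-102 []
-94 []
-86 []
-78 []
-70 []
-62 []
-54 []
-46 []
-38 [(-135.3, -86.1, 29.6)]
-30 [(-134.4, -85.6, 30.0)]
-22 [(-132.6, -85.6, 30.2)]
-14 [(-131.7, -85.6, 29.3), (-81.0, -60.0, 34.0)]
-6 [(-130.9, -81.2, 29.5)]
2 [(-129.4, -82.3, 29.4), (-60.3, -60.0, 30.7)]
10 [(-128.6, -85.4, 29.3), (-83.5, -76.7, 36.1), (-60.4, -60.0, 28.2)]
18 [(-127.1, -85.5, 29.9), (-73.4, -60.1, 32.1)]
26 [(-125.7, -85.5, 29.2)]
34 [(-124.8, -106.7, 29.0), (-97.5, -85.8, 28.8)]
42 [(-123.6, -105.6, 28.8)]
```

Emit:
arm_command:
  series:
    - [[2,-0.3,0],0]
    - [[4,-0.6,0],0]
    - [[6,-0.8,0],0]
    - [[8,-1.1,0],0]
    - [[10,-1.4,0],0]

```text
time_s: 18.75
tool_pos: [0.4834, -0.2315, 0.0438]
tool_rot: [180.0, 0.2, 28.2]
force: [-6.2, -4.5, 6.6]
grip_width: 0.0135
grasp_force: 60.0
```

Emit:
arm_command:
  series:
    - [[1,-0.1,0],0]
    - [[2,-0.3,0],0]
    - [[3,-0.4,0],0]
    - [[4,-0.5,0],0]
    - [[4,-0.5,0],0]

```text
time_s: 19.25
tool_pos: [0.4867, -0.2291, 0.0438]
tool_rot: [180.0, 0.1, 28.2]
force: [-5.5, -5.0, 7.8]
grip_width: 0.0137
grasp_force: 60.0
```

Emit:
arm_command:
  series:
    - [[1,-0.1,0],0]
    - [[2,-0.3,0],0]
    - [[3,-0.4,0],0]
    - [[3,-0.4,0],0]
    - [[3,-0.4,0],0]

```text
time_s: 19.75
tool_pos: [0.488, -0.2282, 0.0439]
tool_rot: [-180.0, 0.3, 28.2]
force: [-8.6, -5.3, 9.4]
grip_width: 0.0134
grasp_force: 60.0
```

Emit:
arm_command:
  series:
    - [[1,-0.1,0],0]
    - [[2,-0.3,0],0]
    - [[3,-0.4,0],0]
    - [[3,-0.4,0],0]
    - [[3,-0.4,0],0]

```text
time_s: 20.25
tool_pos: [0.4887, -0.2278, 0.0439]
tool_rot: [-180.0, 0.5, 28.1]
force: [-13.2, -7.7, 13.2]
grip_width: 0.0133
grasp_force: 60.1
```

It is tightening: the push is about 15 N with little advance. I'm driving a bit more.

Emit:
arm_command:
  series:
    - [[1,-0.1,0],0]
    - [[2,-0.3,0],0]
    - [[3,-0.4,-0.3],0]
    - [[3,-0.4,-0.3],0]
    - [[3,-0.4,-0.3],0]

```text
time_s: 20.75
tool_pos: [0.4893, -0.2273, 0.0441]
tool_rot: [-179.9, 0.7, 28.1]
force: [-16.9, -8.9, 15.1]
grip_width: 0.0134
grasp_force: 60.1
```

Emit:
arm_command:
  series:
    - [[1,-0.1,0],0]
    - [[2,-0.3,0],0]
    - [[3,-0.4,-0.3],0]
    - [[3,-0.4,-0.3],0]
    - [[3,-0.4,-0.3],0]

```text
time_s: 21.25
tool_pos: [0.4899, -0.2269, 0.0443]
tool_rot: [-179.9, 0.9, 28.0]
force: [-20.6, -12.2, 18.5]
grip_width: 0.0132
grasp_force: 60.1
```

```bash
python3 wchk.py | tail -12
```

```text
-46 []
-38 [(-135.2, -124.5, 28.9), (-87.3, -83.9, 28.8)]
-30 [(-134.3, -122.9, 29.7), (-89.0, -83.6, 28.9)]
-22 [(-133.2, -83.5, 30.7)]
-14 [(-131.7, -83.6, 29.5), (-79.4, -60.1, 32.0)]
-6 [(-130.7, -79.6, 29.5)]
2 [(-129.2, -80.0, 29.6)]
10 [(-128.3, -83.4, 29.3), (-82.0, -73.6, 35.2)]
18 [(-126.8, -83.6, 30.1), (-71.7, -60.0, 30.4)]
26 [(-126.0, -83.6, 29.7)]
34 [(-124.7, -83.4, 29.2)]
42 [(-123.8, -96.0, 29.0)]
```

The wedge centre reads about −4.2 mm and the bar about 9.5 mm, with roughly 24 N of push, so the row is tight. I'm easing off the stored push and then opening.

Emit:
arm_command:
  series:
    - [[-3,0.4,-0.3],0]
    - [[-6,0.9,-0.6],0]
    - [[-9,1.3,-0.9],0]
    - [[-9,1.3,-0.9],0]
    - [[-9,1.3,-0.9],0]

```text
time_s: 21.8
tool_pos: [0.4897, -0.2269, 0.0443]
tool_rot: [180.0, 0.1, 28.2]
force: [-1.1, -6.6, -3.5]
grip_width: 0.014
grasp_force: 60.0
```

Emit:
arm_command:
  series:
    - [[0,0,0],0]
    - [[0,0,0],0]
    - [[0,0,0],0]
    - [[0,0,0],0]
    - [[0,0,0],0]
  grip: 0.3

```text
time_s: 22.3
tool_pos: [0.4906, -0.2258, 0.0453]
tool_rot: [-180.0, -0.0, 28.3]
force: [0.2, 0.7, -0.2]
grip_width: 0.0302
grasp_force: 0.0
```

Emit:
arm_command:
  series:
    - [[0,0,-10],0]
    - [[0,0,-40],0]
    - [[-10,0,-80],0]
    - [[-30,-20,-120],0]
    - [[-45,-40,-150],0]

```text
time_s: 22.8
tool_pos: [0.4317, -0.2127, 0.1985]
tool_rot: [179.9, -0.1, 28.2]
force: [-0.2, -0.4, 0.3]
grip_width: 0.0307
grasp_force: 0.0
```

```bash
python3 wchk.py; python3 - <<'E'
import cv2; from h import *
cv2.imwrite('pics/w9.png',np.load('w8.npz')['im'])
E
```

```text
[ 0.43083385 -0.21191785  0.20293631] [ 1.79623072e+02 -1.44446302e-01  2.82300845e+01] [-2.62773193  0.99507399  2.33129118] 22.85
TCP temp -79.07795437741422 -66.35937467679081 wedge centre -49.077954377414216 -63.95937467679081
-118 []
-110 []
-102 []
-94 []
-86 [(-81.3, -81.1, 199.2)]
-78 [(-81.2, -81.1, 197.8)]
-70 [(-90.1, -81.1, 196.8)]
-62 []
-54 []
-46 [(-102.5, -95.4, 31.0)]
-38 [(-135.3, -119.3, 28.9), (-112.8, -83.6, 63.2)]
-30 [(-133.8, -118.9, 29.4), (-112.5, -83.5, 62.4)]
-22 [(-132.3, -115.3, 28.8), (-114.0, -83.3, 31.0)]
-14 [(-131.8, -83.4, 29.4), (-78.5, -60.4, 36.9)]
-6 [(-130.2, -113.6, 28.8), (-112.3, -79.0, 30.7)]
2 [(-128.5, -84.1, 29.4), (-82.7, -80.5, 36.8)]
10 [(-128.2, -83.4, 29.5), (-81.6, -75.3, 36.2)]
18 [(-126.8, -83.8, 29.9), (-72.1, -60.6, 36.2)]
26 [(-126.4, -83.7, 29.6)]
34 [(-124.8, -83.7, 29.4)]
42 [(-123.5, -99.2, 29.0)]
```

View pics/w9.png

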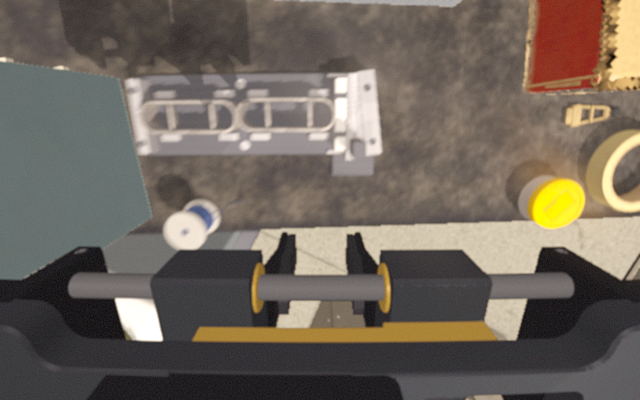

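The wedge lies between the bar and the wall at (357,110), with its head at (358,148) and the dies end to end at (188,117) and (288,115). I'm doing a last numerical check that the wedge is flat, tight and fully in.

```bash
python3 - <<'E'
from h import *
f=np.load('w8.npz'); d,K,D,T=[f[k] for k in('d','K','D','T')]; P=cloud(d,K,D,T)
a=np.radians(28.2); ex=np.array([np.cos(a),np.sin(a)]); ey=np.array([-ex[1],ex[0]])
Q=P[50:200].reshape(-1,3); q=(Q[:,:2]-[.469,-.116])*1000; x=q@ex;y=q@ey;z=Q[:,2]*1000
w=(y<-97)&(y>-104)&(z>22)&(z<45); print('wedge x',x[w].min().round(1),x[w].max().round(1))
for x0 in(-45,-15,-5,5,15,25,35): 
    s=w&(abs(x-x0)<3); print(x0,np.median(z[s]).round(1) if s.any() else None,end=' ')
b=(y<-86)&(y>-93)&(z>22)&(z<40)&(abs(x)<37); print('bar z',np.median(z[b]).round(1))
k=(z>24)&(z<45)&(abs(x)<4)&(abs(y)<140); ys=np.sort(y[k]); seg=np.split(ys,np.where(np.diff(ys)>1.0)[0]+1); print([(float(u[0].round(1)),float(u[-1].round(1))) for u in seg if len(u)>3])
im,_,_,_,_=cam('top'); cv2.imwrite('pics/end.png',cv2.resize(im[130:300,160:500],None,fx=2.3,fy=2.3))
E
```

```text
wedge x -48.6 41.4
-45 31.2 -15 31.0 -5 31.5 5 31.1 15 31.3 25 31.0 35 30.7 bar z 29.2
[(-130.1, -114.4), (-113.4, -112.0), (-111.0, -84.1), (-82.7, -80.5), (-57.3, -57.2), (-56.2, -55.0), (-12.5, -9.9), (17.2, 23.9), (46.2, 49.8), (91.2, 95.2), (121.8, 125.0), (129.8, 136.6)]
```

The wedge lies flat, its top even to within 0.5 mm, and its centre is at x≈−3.6 mm. The row shows no gaps, so I'm handing in.

```bash
python3 -c "
from cell import env
print(env.sign_off())"
```

```text
the job is handed in; nothing more can be done
None
```

The loose die is in the chase end to end with the first one, the wedge is driven in flat and tight (half-way point about 4 mm short of centre, bar up about 9.5 mm), and the job was handed in at about 23 s.

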